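Fetch the objective from behind the bottles

ROBOT

A 7-joint arm with a two-finger parallel gripper is mounted at the origin on the work surface. World frame = base frame: x ahead of the robot, y to its left, z up, the work surface at z = 0. Lengths are in mm, angles in rad, forces in N, time in s.
With the tool pointing down it reaches from about 400 to 875 mm from the base axis. Payload 4.4 kg.
Tool frame: the origin (TCP) lies at the very end of the fingers, on their centre line; the grasp point (between the pads) lies 19 mm behind it; z points along the fingers, y is the direction in which the jaws open and shut (so a half turn about z gives the same grasp; the last joint's range is limited). The gripper opens to 85 mm and grips with 20 to 120 N. Pads are 22 mm wide; open, the fingers measure 114 mm over their backs; the gripper's body (76 mm by 85 mm) begins 54 mm behind the grasp point. The pads swing forward as they close: fully open they stand 13 mm farther back than shut.
Start: joints at [-1.403, 0.628, 0.038, 1.517, -0.027, 0.996, -0.02], TCP at [150.564, 632.336, 231.313] pointing down, gripper open.
Joint ranges: [-3.06, 3.06], [-0.37, 2.12], [-1.25, 1.32], [0.18, 2.47], [-1.1, 4.24], [0.23, 1.98], [-2.94, 2.94]. Speed limits (rad/s): [2.57, 2.57, 3.14, 3.14, 3.14, 3.14, 3.14].

INTERFACE

Orientations are given as [roll, pitch, yaw] about the fixed x, y, z axes, in that order (R = Rz(yaw) Ry(pitch) Rx(roll)).
In Python, from cell import read_state, get_image, calibration, finish_job gives the robot as it stands. The module is installed in compiled form; this text tells all that it offers.
- The arm moves only by the tool apply_moves, never from a script. Its argument "increments" is a list of rows, each an object of numbers: "tx", "ty", "tz": the shift along the world's x, y, z in m; "rx", "ry", "rz": the turn, a rotation vector about the world's x, y, z in units of 5 degrees (1.0 is 5 degrees); "claw": the finger opening in m, from 0 to 0.0854. In form: [{"tx": .., "ty": .., "tz": .., "rx": .., "ry": .., "rz": .., "claw": ..}, ...]. A call has 1 to 12 rows; each row is the pose to reach, as a shift and turn from the pose commanded when the call began; what a row does not reach only later rows make up. A row lasts 1/10 s, in which the tool goes at most 50 mm and 8.59 degrees, less where a joint would pass 70% of its speed; a pose out of reach is approached as far as the arm can. A call with a gripper value outside its range is refused whole. The fingers move at their own pace and stop on an object; the grip force is fixed at half the most. Time passes only in rows, so rows that repeat a pose let the fingers close. It gives the time, the measured TCP pose, the force and the opening at its end, in the units of the state.
- read_state(): the state, without advancing time (a new reading comes with each control period).
- get_image(name): name is "scene" or "top" or "wrist"; returns the picture (480x640x3 uint8, red, green, blue); there is no depth.
- calibration(name): a dict with "camera_matrix" (3x3 intrinsics, pixels), "distortion" ([k1, k2, p1, p2, k3] as OpenCV has them; the pictures are not rectified), "origin" and "attitude" of the camera in the world. Camera axes: x right, y up, looking along -z (the intrinsics and any distortion apply to the point x, -y, -z); pixel columns grow to the right and rows downward; lengths in mm; the calibration is good to about 2 mm. A picture is of the moment at which its call begins: read the wrist's pose just before it. calibration takes no time and is no camera call; for the wrist camera it gives the pose at the moment of the call.
- finish_job(): hands the job in, once; it reports no verdict.
The state is a dict: "clock": time; "qpos": joint angles; "qd": joint speeds; "tau": joint torques, N m; "eef_pos": TCP position; "tool_rot": TCP orientation; "force": force on the tool from outside, world axes, zero at the start; "torque": the same for the moment, N m; "width": finger opening in mm.
Only numpy, scipy, OpenCV 4.12 (cv2) and the standard library are available. Lean on these libraries where they do the work, as an engineer would, in place of code of your own. Each camera call takes 0.05 s, during which the arm holds its last target. There are 200 camera calls.

TASK

On the blue mat a steel microscope objective is hemmed in by three bottles. Move all three bottles into the grey tray, standing upright; then set the objective gently, upright, into the round nest of the lens tester; then put every bottle back upright on the very ring mark where it stood at the start. Do not drop the objective or tip any bottle over, and leave the dust cap, wire spool and screwdriver where they are.

Things in the scene. Friction and masses are not known exactly. Their poses are not given: they have to be found in the camera images.
- objective: Steel microscope objective, upright: cylinder of 36 mm diameter up to 36 mm, then a cone to 24 mm wide at its flat top, 45 mm above its base; black band at the foot, brass line, dark violet lens in the top. About 0.12 kg. Stands on the mat's back mark. Origin: centre of the underside; z up along it
- amber_bottle: Brown bottle with black cap and white label, 108 mm tall in all: straight cylinder of 40 mm diameter up to 84 mm, then a shoulder and a 27 mm wide cap. Stands upright on a ring mark of the mat; which bottle is on which of the three bottle marks changes every time. About 0.14 kg, rigid. Origin: centre of the underside; z up along the bottle
- white_bottle: White bottle with red cap, 108 mm tall in all: straight cylinder of 40 mm diameter up to 84 mm, then a shoulder and a 27 mm wide cap. Stands upright on a ring mark of the mat; which bottle is on which of the three bottle marks changes every time. About 0.14 kg, rigid. Origin: centre of the underside; z up along the bottle
- green_bottle: Green bottle with yellow cap and white label, 108 mm tall in all: straight cylinder of 40 mm diameter up to 84 mm, then a shoulder and a 27 mm wide cap. Stands upright on a ring mark of the mat; which bottle is on which of the three bottle marks changes every time. About 0.14 kg, rigid. Origin: centre of the underside; z up along the bottle
- mat: Fixed blue mat 180 (x) by 210 (y) mm, 4 mm thick. Origin: centre of the underside, +x to its back, away from the robot. Pale ring marks in its frame: objective at x 35, y 0 mm; bottles (50 mm rings) at (9, -56), (-27, 0), (9, 56), each 62 mm from the objective. Bottles in place block a grasp of the objective; grip bottles high, fingers in line with the objective, passing above it
- tray: Fixed grey open tray, 260 (x) by 120 (y) by 20 mm high, walls 5 mm, floor 5 mm thick (inner floor at z 5 mm). Empty at the start; it stands to the robot's left or right, the tester on the other side. Origin: centre of the underside, x along its length
- tester: Fixed lens tester: aluminium block 150 (x) by 130 (y) by 30 mm high with a round nest of 47 mm diameter, 8 mm deep (nest floor, black, at z 22 mm), and a black console 60 mm high behind it, x 75 to 120 mm. Origin: under the centre of the nest, on the table; z up, +x towards the console
- dust_cap: Orange plastic dust cap, disc of 26 mm diameter, 10 mm high, loose on a back corner of the mat. To be left alone. Origin: centre of the underside
- wire_spool: Black spool of copper wire, 56 mm diameter, 40 mm high, standing loose beyond the mat. To be left alone. Origin: centre of the underside
- screwdriver: Red-handled screwdriver, 160 mm long, lying loose beyond the mat. To be left alone. Origin: under its middle; x towards the tip
Things that resemble listed ones, but are neither listed nor needed, are in the scene too. Leave any green look-alike of the objective alone.

How it is judged (in metres and radians):
On the way, in this order (a step that is already met when the one before it is completed fails the run):
1. all three bottles stand upright in the tray (x of amber_bottle in the frame of tray between -0.112 and 0.112 m and y of amber_bottle in the frame of tray between -0.042 and 0.042 m and z of each of amber_bottle, white_bottle, green_bottle in the frame of tray below 0.012 m and angle between each of amber_bottle, white_bottle, green_bottle's own z axis and vertical below 0.15 rad and linear speed of each of amber_bottle, white_bottle, green_bottle below 0.03 m/s and x of white_bottle in the frame of tray between -0.112 and 0.112 m and y of white_bottle in the frame of tray between -0.042 and 0.042 m and x of green_bottle in the frame of tray between -0.112 and 0.112 m and y of green_bottle in the frame of tray between -0.042 and 0.042 m), for 0.2 s.
2. the objective sits upright on the floor of the tester's nest (horizontal distance between objective and tester below 0.009 m and z of objective in the frame of tester below 0.026 m and angle between objective's own z axis and vertical below 0.1 rad and linear speed of objective below 0.03 m/s), for 0.2 s.
At the end, for the whole second after the job is handed in: The objective rests upright on the floor of the tester's nest (within 9 mm of its centre) and every bottle stands upright (within 0.1 rad), at rest, within 15 mm of where it stood at the start (all of step 2 and distance of each of amber_bottle, white_bottle, green_bottle from where it was at the start of the episode below 0.015 m and angle between each of amber_bottle, white_bottle, green_bottle's own z axis and vertical below 0.1 rad and linear speed of each of amber_bottle, white_bottle, green_bottle below 0.02 m/s); the robot touches nothing.
It fails at once if a bottle tipped over (leaning more than 0.6 rad) (angle between any of amber_bottle, white_bottle, green_bottle's own z axis and vertical above 0.6 rad).
It fails at once if the objective dropped (moving faster than 0.5 m/s while not held, a fall of some 13 mm) (linear speed of objective above 0.5 m/s and contact force between the fingers and objective below 0.01 N).
It fails at once if dust cap, wire spool or screwdriver moved by more than 20 mm (distance of any of dust_cap, wire_spool, screwdriver from where it was at the start of the episode above 0.02 m).
It also fails if it takes over 144 s, if anything falls off the work surface, if the arm or the gripper's body presses on something with over 40 N, if the wrist force passes 120 N, or if a joint passes its speed limit or range.

## Working session

There is one attempt and no reset: what is moved stays moved. The work goes in short steps, Python scripts to look and compute and a tool call to move; the robot and the scene stay as the last step left them, time stands still between calls to the robot, and variables do not carry over. Pictures are saved under pics/ and viewed, about 12 in all and at most 16, crops included, and the job is handed in when it is done.

Besides the shell and the picture viewer there is one more tool, called as name(argument=value, ...), one argument or row to a line, values as JSON. apply_moves: Moves the arm, as the interface text tells. Its arguments: {"type":"object","properties":{"increments":{"type":"array"}},"required":["increments"]}

```bash
mkdir -p pics; cat > h.py <<'E'
import numpy as np, cv2
from cell import read_state, get_image, calibration, finish_job
from scipy.spatial.transform import Rotation as R
np.set_printoptions(suppress=True, precision=2)
def save(n,im): cv2.imwrite('pics/'+n+'.png', im[:,:,::-1])
def cam(c):
    A=np.array(c['attitude'],float)
    M=A if A.shape==(3,3) else R.from_euler('xyz',A).as_matrix()
    return np.array(c['camera_matrix'],float),np.array(c['distortion'],float),np.array(c['origin'],float),M
def ray(c,uv):
    K,D,o,M=cam(c)
    p=cv2.undistortPoints(np.array(uv,float).reshape(-1,1,2),K,D).reshape(-1,2)
    return o,np.c_[p[:,0],-p[:,1],-np.ones(len(p))]@M.T
def onz(c,uv,z):
    o,d=ray(c,uv); return o+d*((z-o[2])/d[:,2:3])
def proj(c,P):
    K,D,o,M=cam(c); q=(np.array(P,float).reshape(-1,3)-o)@M; q=q*[1,-1,-1]
    return cv2.projectPoints(q,np.zeros(3),np.zeros(3),K,D)[0].reshape(-1,2)
def tri(cs,uvs):
    A=np.zeros((3,3));b=np.zeros(3)
    for c,uv in zip(cs,uvs):
        o,d=ray(c,uv);d=d[0]/np.linalg.norm(d[0]);N=np.eye(3)-np.outer(d,d);A+=N;b+=N@o
    return np.linalg.solve(A,b)
E
python3 - <<'E'
from h import *
for n in ['scene','top','wrist']:
    save(n+'0',get_image(n)); print(n,calibration(n))
print(read_state())
E
```

```text
scene {'camera_matrix': array([[592.07,   0.  , 319.87],
       [  0.  , 592.07, 233.14],
       [  0.  ,   0.  ,   1.  ]]), 'distortion': array([-0.04,  0.  ,  0.  ,  0.  ,  0.  ]), 'origin': array([1277.25, -508.85,  591.27]), 'attitude': array([ 0.99, -0.02,  0.95])}
top {'camera_matrix': array([[593.02,   0.  , 315.42],
       [  0.  , 593.02, 242.68],
       [  0.  ,   0.  ,   1.  ]]), 'distortion': array([-0.05,  0.  ,  0.  ,  0.  ,  0.  ]), 'origin': array([ 435.54,    7.37, 1135.34]), 'attitude': array([ 0.16, -0.02, -1.59])}
wrist {'camera_matrix': array([[335.06,   0.  , 324.54],
       [  0.  , 335.06, 241.59],
       [  0.  ,   0.  ,   1.  ]]), 'distortion': array([-0.,  0.,  0.,  0.,  0.]), 'origin': array([ 69.11, 651.03, 372.53]), 'attitude': array([-0.33,  0.  ,  1.34])}
{'clock': 0.15, 'qpos': array([-1.4 ,  0.63,  0.04,  1.52, -0.03,  1.  , -0.02]), 'qd': array([-0., -0.,  0., -0.,  0.,  0.,  0.]), 'tau': array([  0.  , -56.38,   1.23, -19.37,   0.01,   0.01,   0.  ]), 'eef_pos': array([150.42, 631.88, 230.62]), 'tool_rot': array([-3.14, -0.  ,  2.91]), 'force': array([-0.12,  0.67, -2.  ]), 'torque': array([ 0.05,  0.02, -0.02]), 'width': 85.49688375022919}
```

View pics/top0.png

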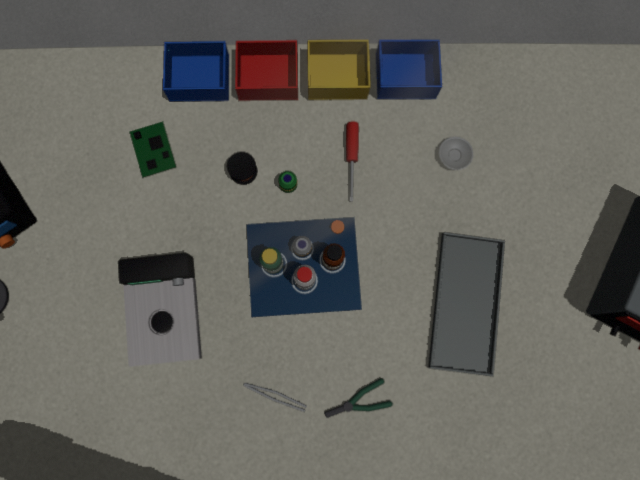

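View pics/scene0.png

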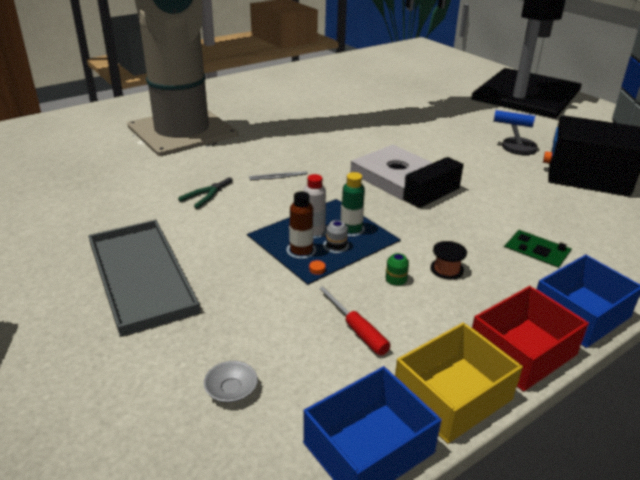

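Top view: objective (grey, violet lens) is at (302,246), with the green look-alike at (288,181). Caps: yellow (270,258), red (304,274), black (334,254). The tester nest is at (161,321) and the tray centre at (466,304). Next I measure from both views and view one enlarged crop to confirm the objective.

```bash
cat > m.py <<'E'
from h import *
T,S=calibration('top'),calibration('scene')
t=cv2.imread('pics/top0.png')[:,:,::-1].copy(); s=cv2.imread('pics/scene0.png')[:,:,::-1].copy()
def blob(im,lo,hi,box):
    x0,y0,x1,y1=box
    h=cv2.cvtColor(im,cv2.COLOR_RGB2HSV)[y0:y1,x0:x1]
    m=cv2.inRange(h,lo,hi); n,l,st,c=cv2.connectedComponentsWithStats(m); k=1+np.argmax(st[1:,4])
    return c[k]+[x0,y0],st[k,4],(l==k)
for nm,lo,hi,bt,bs in [('red',(0,150,90),(8,255,255),(285,255,320,295),(300,170,330,190)),('yellow',(20,150,90),(32,255,255),(255,240,285,275),(340,168,370,190)),('orange',(5,150,90),(15,255,255),(325,215,350,240),(300,255,335,280))]:
    a=blob(t,lo,hi,bt); b=blob(s,lo,hi,bs); print(nm,a[:2],b[:2],tri([T,S],[a[0],b[0]]))
c,n,l=blob(t,(95,100,20),(125,255,140),(230,200,380,330))
l=cv2.morphologyEx(np.pad(l.astype(np.uint8),5),cv2.MORPH_CLOSE,np.ones((3,3)))
cn=max(cv2.findContours(l,0,2)[0],key=cv2.contourArea)
r=cv2.approxPolyDP(cv2.convexHull(cn),4,True).reshape(-1,2)+[225,195]; print('mat corners',r.tolist()); print(onz(T,r,4)); print(onz(T,r,4).mean(0))
print('tray',onz(T,[[441,233],[504,238],[493,375],[428,369]],20))
print('nest',onz(T,[[161,321]],30), 'tester front/right',onz(T,[[130,363],[200,358]],30))
cr=np.vstack([cv2.resize(np.hstack([t[210:330,235:375],t[300:340,130:190].repeat(3,0)[:120].repeat(1,1)]),None,fx=3.5,fy=3.5,interpolation=2)[:300*2,:700]]); 
A=cv2.resize(t[212:322,240:370],None,fx=4,fy=4,interpolation=2);B=cv2.resize(s[170:280,240:420],None,fx=4,fy=4,interpolation=2)
save('crop1',np.hstack([cv2.resize(A,(400,338)),cv2.resize(B,(400,338)[0:1]+(338,))]))
E
python3 m.py
```

```text
red (array([303.97, 273.9 ]), np.int32(174)) (array([313.53, 179.44]), np.int32(116)) [543.37  10.12 107.47]
yellow (array([267.67, 254.26]), np.int32(105)) (array([353.5 , 178.61]), np.int32(166)) [578.    72.05 106.37]
orange (array([338.95, 230.47]), np.int32(19)) (array([316.55, 266.5 ]), np.int32(161)) [639.63 -54.74   7.56]
mat corners [[353, 228], [360, 308], [252, 316], [251, 287]]
[[642.12 -86.32   4.  ]
 [487.32 -95.87   4.  ]
 [475.08 109.29   4.  ]
 [530.11 111.24   4.  ]]
[533.66   9.59   4.  ]
tray [[ 627.47 -254.05   20.  ]
 [ 616.26 -376.06   20.  ]
 [ 358.3  -339.37   20.  ]
 [ 371.83 -217.96   20.  ]]
nest [[467.   275.27  30.  ]] tester front/right [[391.09 330.65  30.  ]
 [398.78 202.23  30.  ]]
```

View pics/crop1.png

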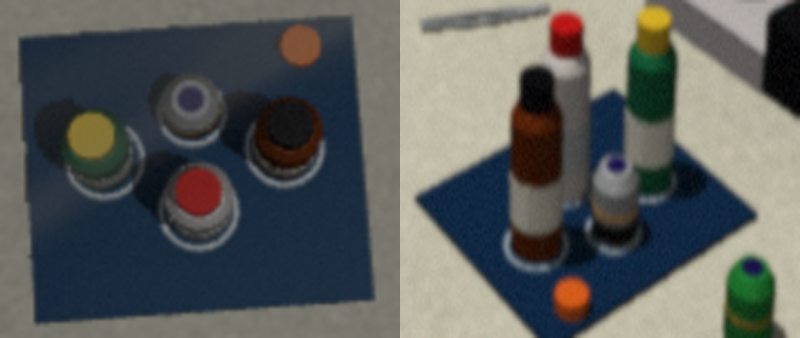

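The crop confirms the objective: grey steel with a brass line, violet lens and black foot, between the three bottles. The green one standing beyond the mat is the look-alike. Next I fit the mat, tray and tester poses and check them against the caps.

```bash
cat > p.py <<'E'
from m import *
from scipy.optimize import least_squares
def fit(px,hx0,hx1,hy,z):
    W=onz(T,px,z)[:,:2]; L=np.array([[hx1,hy],[hx1,-hy],[-hx0,-hy],[-hx0,hy]])
    Rm=lambda a:np.array([[np.cos(a),-np.sin(a)],[np.sin(a),np.cos(a)]])
    r=least_squares(lambda p:(L@Rm(p[2]).T+p[:2]-W).ravel(),[500,0,0]); print(r.x[:2],'yaw %.4f'%r.x[2],'res',np.abs(r.fun).max()); return r.x,Rm(r.x[2])
mp,MR=fit([[246.5,224.4],[354.4,217.2],[361.5,308.9],[251.7,316.6]],90,90,105,4)
tp,TR=fit([[441,233],[504,238],[493,375],[428,369]],130,130,60,20)
for n,q in [('obj',(35,0)),('y-',(9,-56)),('front',(-27,0)),('y+',(9,56))]:
    w=MR@q+mp[:2]; print(n,w)
    for z in (4,112 if n!='obj' else 49): print('   ',z,proj(T,[*w,z]),proj(S,[*w,z]))
E
python3 p.py | tail -16
```

```text
nest [[467.   275.27  30.  ]] tester front/right [[391.09 330.65  30.  ]
 [398.78 202.23  30.  ]]
[568.67  10.45] yaw 0.0553 res 1.02692595615747
[ 493.47 -296.86] yaw -0.1337 res 2.8356966259525507
obj [603.62  12.38]
    4 [[302.38 248.24]] [[333.32 245.16]]
    49 [[302.24 244.68]] [[334.13 223.44]]
y- [580.75 -44.97]
    4 [[332.33 259.63]] [[298.72 249.46]]
    112 [[335.04 251.71]] [[298.62 195.03]]
front [541.72   8.95]
    4 [[304.55 280.24]] [[311.5  229.66]]
    112 [[304.39 274.41]] [[312.16 176.92]]
y+ [574.57  66.86]
    4 [[274.17 263.57]] [[347.83 228.18]]
    112 [[270.88 256.03]] [[350.58 175.68]]
```

apply_moves(
  increments=[
    {"tx":0.43,"ty":-0.676,"tz":-0.02,"rz":-1.7},
    {"tx":0.43,"ty":-0.676,"tz":-0.02,"rz":-1.7},
    {"tx":0.43,"ty":-0.676,"tz":-0.02,"rz":-1.7},
    {"tx":0.43,"ty":-0.676,"tz":-0.02,"rz":-1.7},
    {"tx":0.43,"ty":-0.676,"tz":-0.02,"rz":-1.7},
    {"tx":0.43,"ty":-0.676,"tz":-0.02,"rz":-1.7},
    {"tx":0.43,"ty":-0.676,"tz":-0.02,"rz":-1.7},
    {"tx":0.43,"ty":-0.676,"tz":-0.02,"rz":-1.7},
    {"tx":0.43,"ty":-0.676,"tz":-0.02,"rz":-1.7},
    {"tx":0.43,"ty":-0.676,"tz":-0.02,"rz":-1.7},
    {"tx":0.43,"ty":-0.676,"tz":-0.02,"rz":-1.7},
    {"tx":0.43,"ty":-0.676,"tz":-0.02,"rz":-1.7},
  ],
)

```text
$.increments[0]: bad value
```

apply_moves(
  increments=[
    {"tx":0.43,"ty":-0.676,"tz":-0.02,"rx":0,"ry":0,"rz":-1.7,"claw":0.08},
    {"tx":0.43,"ty":-0.676,"tz":-0.02,"rx":0,"ry":0,"rz":-1.7,"claw":0.08},
    {"tx":0.43,"ty":-0.676,"tz":-0.02,"rx":0,"ry":0,"rz":-1.7,"claw":0.08},
    {"tx":0.43,"ty":-0.676,"tz":-0.02,"rx":0,"ry":0,"rz":-1.7,"claw":0.08},
  ],
)

```text
clock: 0.55
eef_pos: [258.6, 461.8, 226.1]
tool_rot: [-3.141, 0.0, 2.76]
force: [0.5, 0.9, 0.5]
width: 79.7
```

apply_moves(
  increments=[
    {"tx":0.322,"ty":-0.506,"tz":-0.016,"rx":0,"ry":0,"rz":0,"claw":0.08},
    {"tx":0.322,"ty":-0.506,"tz":-0.016,"rx":0,"ry":0,"rz":0,"claw":0.08},
    {"tx":0.322,"ty":-0.506,"tz":-0.016,"rx":0,"ry":0,"rz":0,"claw":0.08},
    {"tx":0.322,"ty":-0.506,"tz":-0.016,"rx":0,"ry":0,"rz":0,"claw":0.08},
    {"tx":0.322,"ty":-0.506,"tz":-0.016,"rx":0,"ry":0,"rz":0,"claw":0.08},
    {"tx":0.322,"ty":-0.506,"tz":-0.016,"rx":0,"ry":0,"rz":0,"claw":0.08},
    {"tx":0.322,"ty":-0.506,"tz":-0.016,"rx":0,"ry":0,"rz":0,"claw":0.08},
    {"tx":0.322,"ty":-0.506,"tz":-0.016,"rx":0,"ry":0,"rz":0,"claw":0.08},
    {"tx":0.322,"ty":-0.506,"tz":-0.016,"rx":0,"ry":0,"rz":0,"claw":0.08},
    {"tx":0.322,"ty":-0.506,"tz":-0.016,"rx":0,"ry":0,"rz":0,"claw":0.08},
    {"tx":0.322,"ty":-0.506,"tz":-0.016,"rx":0,"ry":0,"rz":0,"claw":0.08},
    {"tx":0.322,"ty":-0.506,"tz":-0.016,"rx":0,"ry":0,"rz":0,"claw":0.08},
  ],
)

```text
clock: 1.75
eef_pos: [580.6, -44.2, 210.1]
tool_rot: [3.141, -0.0, 2.759]
force: [0.7, 0.4, 0.2]
width: 80.0
```

```bash
python3 - <<'E'
from h import *
s=read_state();c=calibration('wrist');im=get_image('wrist');save('w1',im)
import pickle;pickle.dump(c,open('w1.pkl','wb'))
print(s['clock'],s['eef_pos'],s['tool_rot'],c['origin'],c['attitude'])
for n,p in [('obj',[603.6,12.4,49]),('amb',[580.8,-45,112]),('wht',[541.7,9,112]),('grn',[574.6,66.9,112])]: print(n,proj(c,p))
E
```

```text
1.75 [580.58 -44.2  210.13] [ 3.14 -0.    2.76] [502.97 -13.47 352.08] [-0.33 -0.    1.19]
obj [[389.99 221.6 ]]
amb [[323.98 243.97]]
wht [[374.47 168.47]]
grn [[466.3  181.35]]
```

View pics/w1.png

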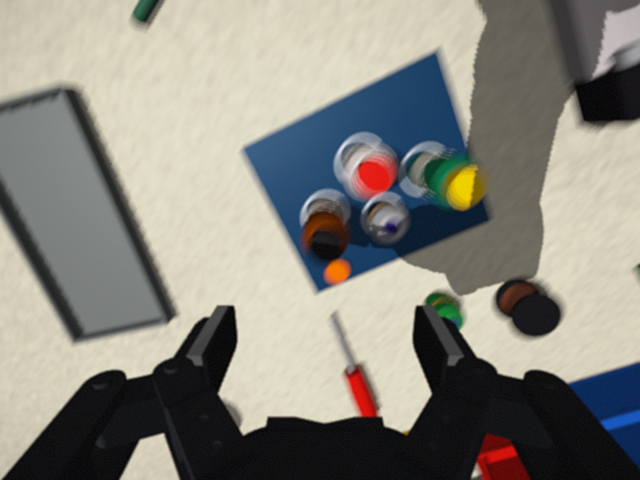

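```bash
python3 - <<'E' | tail -12
from m import *
c=calibration('wrist');im=get_image('wrist');save('w2',im)
print(c['origin'])
s2=get_image('scene')
for nm,lo,hi,b,bt in [('red',(0,150,70),(8,255,255),(345,150,400,200),(285,255,320,295)),('yellow',(18,120,70),(34,255,255),(440,160,490,210),(255,240,285,275)),('violet',(115,60,30),(150,255,255),(375,210,405,240),(290,235,312,255)),('black',(0,0,0),(180,255,45),(308,225,345,262),(320,240,350,262)),('orange',(5,150,70),(15,255,255),(320,255,355,285),(325,215,350,240))]:
    try:
        a=blob(im,lo,hi,b); z={'violet':49,'orange':14}.get(nm,112)
        print(nm,a[:2],onz(c,a[0],z))
        q=blob(t,lo if nm!='violet' else (115,40,40),hi,bt); print('  top',q[:2],onz(T,q[0],z),'tri',tri([c,T],[a[0],q[0]]))
    except Exception as e: print(nm,e)
E
```

```text
[398.78 202.23  30.  ]]
[506.79 -22.38 351.51]
red (array([386.31, 161.89]), np.int32(686)) [[545.97   6.83 112.  ]]
  top (array([303.97, 273.9 ]), np.int32(174)) [[542.61   9.68 112.  ]] tri [545.4    8.76 103.65]
yellow (array([476.36, 172.06]), np.int32(701)) [[576.73  63.21 112.  ]]
  top (array([269.03, 255.64]), np.int32(190)) [[575.3   70.06 112.  ]] tri [579.53  70.06  95.5 ]
violet (array([400.93, 215.06]), np.int32(83)) [[607.3   11.39  49.  ]]
  top (array([301.57, 243.84]), np.int32(49)) [[605.21  13.59  49.  ]] tri [605.53  12.31  51.91]
black (array([334.75, 235.47]), np.int32(446)) [[582.59 -46.61 112.  ]]
  top (array([330.47, 251.4 ]), np.int32(369)) [[581.39 -37.01 112.  ]] tri [576.77 -40.16 134.77]
orange (array([346.06, 262.24]), np.int32(271)) [[646.83 -56.53  14.  ]]
  top (array([338.95, 230.47]), np.int32(19)) [[635.78 -58.32  14.  ]] tri [628.23 -53.91  58.08]
```

```bash
python3 -c "
from h import *
s=read_state();print(s['clock'],s['eef_pos'],s['tool_rot'],np.rad2deg(s['tool_rot'][2])-90)"
```

```text
1.9 [580.66 -47.02 209.75] [-3.14  0.    2.75] 67.69769661807618
```

```bash
cat > w.py <<'E'
from m import *
def look(tag):
    get_image('wrist');get_image('wrist')
    s=read_state();c=calibration('wrist');im=get_image('wrist');save(tag,im)
    print('eef',s['eef_pos'],s['tool_rot'],s['clock'])
    for nm,lo,hi,P in [('red',(0,150,70),(8,255,255),[543.5,9,112]),('yellow',(18,120,70),(34,255,255),[576,67,112]),('violet',(115,60,30),(150,255,255),[605,12.4,49]),('black',(0,0,0),(180,255,45),[582,-45.5,112]),('orange',(5,150,70),(15,255,255),[640,-56,14])]:
        u=proj(c,P)[0]; r=24 if nm!='violet' else 14
        try:
            a=blob(im,lo,hi,[int(max(0,k)) for k in (u[0]-r,u[1]-r,u[0]+r,u[1]+r)]); print(nm,a[0],a[1],onz(c,a[0],P[2]))
        except Exception as e: print(nm,'none',u)
if __name__=='__main__':
    import sys; look(sys.argv[1])
E
python3 w.py w3 | tail -6
```

```text
eef [579.21 -41.78 209.78] [ 3.14 -0.    2.76] 2.0
red [375.66 173.73] 1105 [[543.97  11.06 112.  ]]
yellow [466.93 183.94] 1330 [[575.04  69.27 112.  ]]
violet [392.47 226.21] 200 [[607.07  15.66  49.  ]]
black [327.07 243.83] 986 [[579.98 -40.25 112.  ]]
orange [337.93 270.2 ] 425 [[644.81 -52.41  14.  ]]
```

apply_moves(
  increments=[
    {"tx":0.0015,"ty":-0.0005,"tz":-0.02,"rx":0,"ry":0,"rz":0,"claw":0.072},
    {"tx":0.0015,"ty":-0.0005,"tz":-0.05,"rx":0,"ry":0,"rz":0,"claw":0.072},
    {"tx":0.0015,"ty":-0.0005,"tz":-0.08,"rx":0,"ry":0,"rz":0,"claw":0.072},
    {"tx":0.0015,"ty":-0.0005,"tz":-0.105,"rx":0,"ry":0,"rz":0,"claw":0.072},
    {"tx":0.0015,"ty":-0.0005,"tz":-0.125,"rx":0,"ry":0,"rz":0,"claw":0.072},
    {"tx":0.0015,"ty":-0.0005,"tz":-0.138,"rx":0,"ry":0,"rz":0,"claw":0.072},
    {"tx":0.0015,"ty":-0.0005,"tz":-0.146,"rx":0,"ry":0,"rz":0,"claw":0.072},
    {"tx":0.0015,"ty":-0.0005,"tz":-0.148,"rx":0,"ry":0,"rz":0,"claw":0.072},
    {"tx":0.0015,"ty":-0.0005,"tz":-0.148,"rx":0,"ry":0,"rz":0,"claw":0.072},
    {"tx":0.0015,"ty":-0.0005,"tz":-0.148,"rx":0,"ry":0,"rz":0,"claw":0.072},
  ],
)

```text
clock: 3.05
eef_pos: [582.0, -42.8, 63.2]
tool_rot: [3.141, 0.002, 2.759]
force: [-0.4, 0.0, 0.1]
width: 72.0
```

```bash
python3 - <<'E'
from h import *
save('s1',cv2.resize(get_image('scene')[150:300,200:440],None,fx=3,fy=3)); s=read_state(); print(s['eef_pos'],s['tool_rot'],s['width'],s['force'])
E
```

```text
[582.03 -42.88  63.22] [3.14 0.   2.76] 72.31972117324737 [-0.62 -0.01  0.05]
```

View pics/s1.png

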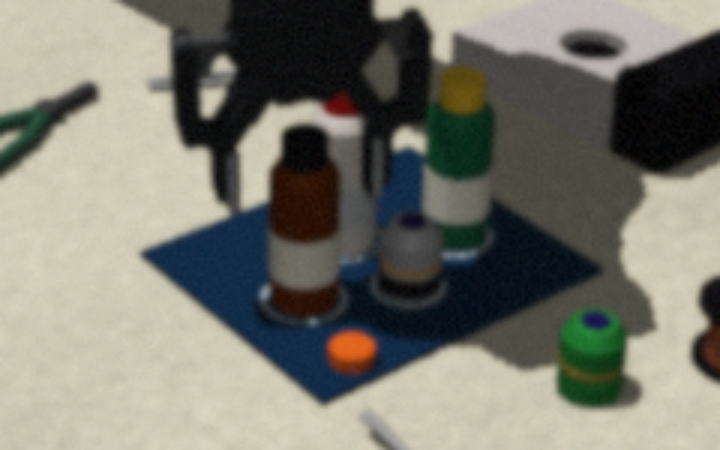

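The scene crop shows the fingers on either side of the amber bottle (tips at about (230,205) and (378,190)), with the right one above the objective. I'll close now.

apply_moves(
  increments=[
    {"tx":0,"ty":0,"tz":-0.002,"rx":0,"ry":0,"rz":0,"claw":0.06},
    {"tx":0,"ty":0,"tz":-0.002,"rx":0,"ry":0,"rz":0,"claw":0.05},
    {"tx":0,"ty":0,"tz":-0.002,"rx":0,"ry":0,"rz":0,"claw":0.044},
    {"tx":0,"ty":0,"tz":-0.002,"rx":0,"ry":0,"rz":0,"claw":0.04},
    {"tx":0,"ty":0,"tz":-0.002,"rx":0,"ry":0,"rz":0,"claw":0.03},
    {"tx":0,"ty":0,"tz":-0.002,"rx":0,"ry":0,"rz":0,"claw":0.03},
    {"tx":0,"ty":0,"tz":-0.002,"rx":0,"ry":0,"rz":0,"claw":0.03},
  ],
)

```text
clock: 3.8
eef_pos: [581.7, -42.7, 60.7]
tool_rot: [3.141, 0.001, 2.76]
force: [-0.4, 1.6, 4.0]
width: 38.3
```

apply_moves(
  increments=[
    {"tx":0,"ty":0,"tz":0.01,"rx":0,"ry":0,"rz":0,"claw":0.03},
    {"tx":0,"ty":0,"tz":0.03,"rx":0,"ry":0,"rz":0,"claw":0.03},
    {"tx":0,"ty":-0.01,"tz":0.06,"rx":0,"ry":0,"rz":0,"claw":0.03},
    {"tx":0,"ty":-0.035,"tz":0.07,"rx":0,"ry":0,"rz":0,"claw":0.03},
    {"tx":-0.001,"ty":-0.07,"tz":0.07,"rx":0,"ry":0,"rz":0,"claw":0.03},
    {"tx":-0.002,"ty":-0.11,"tz":0.07,"rx":0,"ry":0,"rz":0,"claw":0.03},
    {"tx":-0.003,"ty":-0.15,"tz":0.07,"rx":0,"ry":0,"rz":0,"claw":0.03},
    {"tx":-0.004,"ty":-0.19,"tz":0.07,"rx":0,"ry":0,"rz":0,"claw":0.03},
    {"tx":-0.004,"ty":-0.225,"tz":0.07,"rx":0,"ry":0,"rz":0,"claw":0.03},
    {"tx":-0.004,"ty":-0.25,"tz":0.07,"rx":0,"ry":0,"rz":0,"claw":0.03},
    {"tx":-0.004,"ty":-0.265,"tz":0.07,"rx":0,"ry":0,"rz":0,"claw":0.03},
    {"tx":-0.004,"ty":-0.265,"tz":0.06,"rx":0,"ry":0,"rz":0,"claw":0.03},
  ],
)

```text
clock: 5.0
eef_pos: [577.3, -311.3, 121.2]
tool_rot: [-3.14, 0.003, 2.756]
force: [-1.2, -0.5, -1.1]
width: 38.1
```

apply_moves(
  increments=[
    {"tx":0,"ty":0,"tz":-0.01,"rx":0,"ry":0,"rz":0,"claw":0.03},
    {"tx":0,"ty":0,"tz":-0.025,"rx":0,"ry":0,"rz":0,"claw":0.03},
    {"tx":0,"ty":0,"tz":-0.04,"rx":0,"ry":0,"rz":0,"claw":0.03},
    {"tx":0,"ty":0,"tz":-0.05,"rx":0,"ry":0,"rz":0,"claw":0.03},
    {"tx":0,"ty":0,"tz":-0.054,"rx":0,"ry":0,"rz":0,"claw":0.03},
    {"tx":0,"ty":0,"tz":-0.057,"rx":0,"ry":0,"rz":0,"claw":0.03},
    {"tx":0,"ty":0,"tz":-0.057,"rx":0,"ry":0,"rz":0,"claw":0.03},
  ],
)

```text
clock: 5.7
eef_pos: [577.4, -307.9, 63.1]
tool_rot: [-3.142, -0.0, 2.759]
force: [0.4, -0.4, -1.5]
width: 38.6
```

```bash
python3 - <<'E'
from h import *
a=get_image('scene')[150:350,60:300];b=get_image('top')[220:390,400:540]; save('s2',np.hstack([cv2.resize(a,(480,400)),cv2.resize(b,(320,400))])); s=read_state(); print(s['eef_pos'],s['width'],s['force'])
E
```

```text
[ 577.76 -308.12   63.84] 38.16815231689589 [ 0.29  0.02 -1.31]
```

View pics/s2.png

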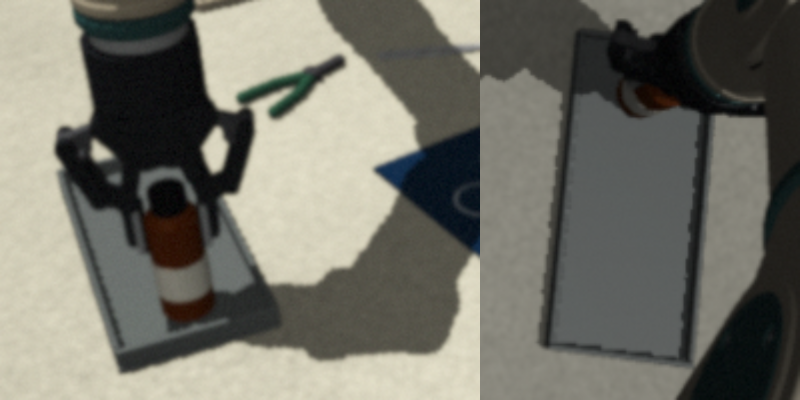

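apply_moves(
  increments=[
    {"tx":0,"ty":0,"tz":-0.001,"rx":0,"ry":0,"rz":0,"claw":0.03},
    {"tx":0,"ty":0,"tz":-0.002,"rx":0,"ry":0,"rz":0,"claw":0.03},
    {"tx":0,"ty":0,"tz":-0.002,"rx":0,"ry":0,"rz":0,"claw":0.042},
    {"tx":0,"ty":0,"tz":-0.002,"rx":0,"ry":0,"rz":0,"claw":0.052},
    {"tx":0,"ty":0,"tz":-0.002,"rx":0,"ry":0,"rz":0,"claw":0.064},
    {"tx":0,"ty":0,"tz":-0.002,"rx":0,"ry":0,"rz":0,"claw":0.066},
  ],
)

```text
clock: 6.4
eef_pos: [577.5, -308.0, 61.5]
tool_rot: [-3.142, 0.0, 2.759]
force: [-0.1, -0.1, 0.3]
width: 65.9
```

apply_moves(
  increments=[
    {"tx":0,"ty":0,"tz":0.03,"rx":0,"ry":0,"rz":0,"claw":0.066},
    {"tx":0,"ty":0,"tz":0.07,"rx":0,"ry":0,"rz":0,"claw":0.066},
    {"tx":0,"ty":0,"tz":0.11,"rx":0,"ry":0,"rz":0,"claw":0.066},
    {"tx":-0.005,"ty":0.03,"tz":0.13,"rx":0,"ry":0,"rz":-1.5,"claw":0.066},
    {"tx":-0.01,"ty":0.07,"tz":0.13,"rx":0,"ry":0,"rz":-3,"claw":0.066},
    {"tx":-0.015,"ty":0.11,"tz":0.13,"rx":0,"ry":0,"rz":-4.5,"claw":0.066},
    {"tx":-0.02,"ty":0.155,"tz":0.13,"rx":0,"ry":0,"rz":-6,"claw":0.066},
    {"tx":-0.025,"ty":0.2,"tz":0.13,"rx":0,"ry":0,"rz":-7.5,"claw":0.066},
    {"tx":-0.03,"ty":0.24,"tz":0.13,"rx":0,"ry":0,"rz":-9,"claw":0.066},
    {"tx":-0.034,"ty":0.28,"tz":0.13,"rx":0,"ry":0,"rz":-10.5,"claw":0.066},
    {"tx":-0.034,"ty":0.305,"tz":0.13,"rx":0,"ry":0,"rz":-12,"claw":0.066},
    {"tx":-0.034,"ty":0.318,"tz":0.13,"rx":0,"ry":0,"rz":-13,"claw":0.066},
  ],
)

```text
clock: 7.6
eef_pos: [543.1, 13.9, 191.3]
tool_rot: [-3.142, -0.002, 1.625]
force: [-0.2, -0.2, 0.7]
width: 66.3
```

```bash
python3 w.py w4 | tail -6
```

```text
eef [543.36  13.15 191.23] [-3.14 -0.    1.63] 7.7
red [327.06 251.77] 1082 [[545.07  13.25 112.  ]]
yellow [381.36 170.9 ] 1342 [[576.83  71.47 112.  ]]
violet [397.05 228.81] 223 [[607.44  15.06  49.  ]]
black none [370.5  326.43]
orange [417.95 282.04] 492 [[645.43 -51.53  14.  ]]
```

```bash
python3 w.py w5 | tail -6
```

```text
eef [543.46   8.83 191.53] [3.14 0.   1.63] 7.85
red [327.23 245.46] 1084 [[545.06  13.38 112.  ]]
yellow [381.74 163.54] 1339 [[576.95  71.51 112.  ]]
violet [397.34 223.04] 224 [[607.27  15.4   49.  ]]
black none [371.17 320.87]
orange [418.66 277.22] 491 [[645.43 -51.24  14.  ]]
```

apply_moves(
  increments=[
    {"tx":0.001,"ty":0.002,"tz":-0.02,"rx":0,"ry":0,"rz":0,"claw":0.07},
    {"tx":0.001,"ty":0.002,"tz":-0.045,"rx":0,"ry":0,"rz":0,"claw":0.07},
    {"tx":0.001,"ty":0.002,"tz":-0.075,"rx":0,"ry":0,"rz":0,"claw":0.07},
    {"tx":0.001,"ty":0.002,"tz":-0.1,"rx":0,"ry":0,"rz":0,"claw":0.07},
    {"tx":0.001,"ty":0.002,"tz":-0.12,"rx":0,"ry":0,"rz":0,"claw":0.07},
    {"tx":0.001,"ty":0.002,"tz":-0.131,"rx":0,"ry":0,"rz":0,"claw":0.07},
    {"tx":0.001,"ty":0.002,"tz":-0.131,"rx":0,"ry":0,"rz":0,"claw":0.07},
    {"tx":0.001,"ty":0.002,"tz":-0.131,"rx":0,"ry":0,"rz":0,"claw":0.055},
    {"tx":0.001,"ty":0.002,"tz":-0.131,"rx":0,"ry":0,"rz":0,"claw":0.045},
    {"tx":0.001,"ty":0.002,"tz":-0.131,"rx":0,"ry":0,"rz":0,"claw":0.03},
    {"tx":0.001,"ty":0.002,"tz":-0.131,"rx":0,"ry":0,"rz":0,"claw":0.03},
    {"tx":0.001,"ty":0.002,"tz":-0.131,"rx":0,"ry":0,"rz":0,"claw":0.03},
  ],
)

```text
clock: 9.1
eef_pos: [545.4, 12.0, 61.7]
tool_rot: [3.139, 0.0, 1.625]
force: [0.0, -0.8, 7.1]
width: 38.0
```

apply_moves(
  increments=[
    {"tx":0,"ty":0,"tz":0.01,"rx":0,"ry":0,"rz":0,"claw":0.03},
    {"tx":0,"ty":0,"tz":0.035,"rx":0,"ry":0,"rz":0,"claw":0.03},
    {"tx":-0.005,"ty":-0.01,"tz":0.06,"rx":0,"ry":0,"rz":0,"claw":0.03},
    {"tx":-0.02,"ty":-0.04,"tz":0.07,"rx":0,"ry":0,"rz":0,"claw":0.03},
    {"tx":-0.037,"ty":-0.08,"tz":0.07,"rx":0,"ry":0,"rz":0,"claw":0.03},
    {"tx":-0.055,"ty":-0.12,"tz":0.07,"rx":0,"ry":0,"rz":0,"claw":0.03},
    {"tx":-0.074,"ty":-0.162,"tz":0.07,"rx":0,"ry":0,"rz":0,"claw":0.03},
    {"tx":-0.093,"ty":-0.205,"tz":0.07,"rx":0,"ry":0,"rz":0,"claw":0.03},
    {"tx":-0.11,"ty":-0.245,"tz":0.07,"rx":0,"ry":0,"rz":0,"claw":0.03},
    {"tx":-0.124,"ty":-0.275,"tz":0.07,"rx":0,"ry":0,"rz":0,"claw":0.03},
    {"tx":-0.132,"ty":-0.29,"tz":0.07,"rx":0,"ry":0,"rz":0,"claw":0.03},
    {"tx":-0.135,"ty":-0.297,"tz":0.06,"rx":0,"ry":0,"rz":0,"claw":0.03},
  ],
)

```text
clock: 10.3
eef_pos: [408.9, -287.6, 121.6]
tool_rot: [3.139, 0.003, 1.621]
force: [0.1, -0.5, -1.8]
width: 38.2
```

apply_moves(
  increments=[
    {"tx":0,"ty":0,"tz":-0.01,"rx":0,"ry":0,"rz":0,"claw":0.03},
    {"tx":0,"ty":0,"tz":-0.025,"rx":0,"ry":0,"rz":0,"claw":0.03},
    {"tx":0,"ty":0,"tz":-0.04,"rx":0,"ry":0,"rz":0,"claw":0.03},
    {"tx":0,"ty":0,"tz":-0.05,"rx":0,"ry":0,"rz":0,"claw":0.03},
    {"tx":0,"ty":0,"tz":-0.055,"rx":0,"ry":0,"rz":0,"claw":0.03},
    {"tx":0,"ty":0,"tz":-0.058,"rx":0,"ry":0,"rz":0,"claw":0.03},
    {"tx":0,"ty":0,"tz":-0.059,"rx":0,"ry":0,"rz":0,"claw":0.03},
    {"tx":0,"ty":0,"tz":-0.059,"rx":0,"ry":0,"rz":0,"claw":0.03},
  ],
)

```text
clock: 11.1
eef_pos: [409.4, -283.7, 62.7]
tool_rot: [3.141, -0.002, 1.626]
force: [-2.2, 3.3, 13.6]
width: 38.5
```

apply_moves(
  increments=[
    {"tx":0,"ty":0,"tz":0.001,"rx":0,"ry":0,"rz":0,"claw":0.03},
    {"tx":0,"ty":0,"tz":0.001,"rx":0,"ry":0,"rz":0,"claw":0.042},
    {"tx":0,"ty":0,"tz":0.001,"rx":0,"ry":0,"rz":0,"claw":0.052},
    {"tx":0,"ty":0,"tz":0.001,"rx":0,"ry":0,"rz":0,"claw":0.06},
    {"tx":0,"ty":0,"tz":0.001,"rx":0,"ry":0,"rz":0,"claw":0.06},
    {"tx":0,"ty":0,"tz":0.03,"rx":0,"ry":0,"rz":0,"claw":0.06},
    {"tx":0,"ty":0,"tz":0.07,"rx":0,"ry":0,"rz":0,"claw":0.06},
    {"tx":0,"ty":0,"tz":0.11,"rx":0,"ry":0,"rz":0,"claw":0.06},
    {"tx":0,"ty":0,"tz":0.13,"rx":0,"ry":0,"rz":0,"claw":0.06},
  ],
)

```text
clock: 12.0
eef_pos: [410.3, -285.8, 194.2]
tool_rot: [3.138, 0.002, 1.625]
force: [0.9, -0.8, -0.6]
width: 59.6
```

```bash
python3 -c "
from h import *
s=read_state();print(s['qpos'],s['eef_pos'],s['tool_rot'])"
```

```text
[ 0.3   0.49  0.36  1.98 -0.26  0.71  0.87] [ 410.28 -285.83  194.2 ] [3.14 0.   1.62]
```

apply_moves(
  increments=[
    {"tx":0.01,"ty":0.02,"tz":0,"rx":0,"ry":0,"rz":-1,"claw":0.07},
    {"tx":0.026,"ty":0.055,"tz":0,"rx":0,"ry":0,"rz":-2.3,"claw":0.07},
    {"tx":0.045,"ty":0.095,"tz":0,"rx":0,"ry":0,"rz":-3.7,"claw":0.07},
    {"tx":0.064,"ty":0.135,"tz":0,"rx":0,"ry":0,"rz":-5.1,"claw":0.07},
    {"tx":0.083,"ty":0.176,"tz":0,"rx":0,"ry":0,"rz":-6.5,"claw":0.07},
    {"tx":0.102,"ty":0.217,"tz":0,"rx":0,"ry":0,"rz":-7.9,"claw":0.07},
    {"tx":0.121,"ty":0.258,"tz":0,"rx":0,"ry":0,"rz":-9.3,"claw":0.07},
    {"tx":0.139,"ty":0.296,"tz":0,"rx":0,"ry":0,"rz":-10.7,"claw":0.07},
    {"tx":0.153,"ty":0.326,"tz":0,"rx":0,"ry":0,"rz":-12,"claw":0.07},
    {"tx":0.163,"ty":0.347,"tz":0,"rx":0,"ry":0,"rz":-13,"claw":0.07},
    {"tx":0.167,"ty":0.355,"tz":0,"rx":0,"ry":0,"rz":-13,"claw":0.07},
    {"tx":0.167,"ty":0.355,"tz":0,"rx":0,"ry":0,"rz":-13,"claw":0.07},
  ],
)

```text
clock: 13.2
eef_pos: [576.3, 71.0, 190.8]
tool_rot: [3.141, 0.001, 0.495]
force: [-0.5, -0.5, -0.1]
width: 70.0
```

```bash
python3 w.py w6 | tail -6;python3 w.py w6b | grep eef
```

```text
eef [575.77  68.3  191.37] [3.14 0.   0.49] 13.3
red none [372.78 320.97]
yellow [321.5  244.88] 1156 [[579.29  72.17 112.  ]]
violet [394.14 222.83] 223 [[607.66  15.44  49.  ]]
black [440.21 328.61] 98 [[562.1  -40.07 112.  ]]
orange [466.67 209.57] 556 [[647.33 -51.15  14.  ]]
eef [575.95  68.21 191.65] [3.14 0.   0.49] 13.45
```

apply_moves(
  increments=[
    {"tx":0.001,"ty":0.002,"tz":-0.02,"rx":0,"ry":0,"rz":0,"claw":0.07},
    {"tx":0.001,"ty":0.002,"tz":-0.045,"rx":0,"ry":0,"rz":0,"claw":0.07},
    {"tx":0.001,"ty":0.002,"tz":-0.075,"rx":0,"ry":0,"rz":0,"claw":0.07},
    {"tx":0.001,"ty":0.002,"tz":-0.1,"rx":0,"ry":0,"rz":0,"claw":0.07},
    {"tx":0.001,"ty":0.002,"tz":-0.12,"rx":0,"ry":0,"rz":0,"claw":0.07},
    {"tx":0.001,"ty":0.002,"tz":-0.13,"rx":0,"ry":0,"rz":0,"claw":0.07},
    {"tx":0.001,"ty":0.002,"tz":-0.13,"rx":0,"ry":0,"rz":0,"claw":0.07},
    {"tx":0.001,"ty":0.002,"tz":-0.13,"rx":0,"ry":0,"rz":0,"claw":0.055},
    {"tx":0.001,"ty":0.002,"tz":-0.13,"rx":0,"ry":0,"rz":0,"claw":0.045},
    {"tx":0.001,"ty":0.002,"tz":-0.13,"rx":0,"ry":0,"rz":0,"claw":0.03},
    {"tx":0.001,"ty":0.002,"tz":-0.13,"rx":0,"ry":0,"rz":0,"claw":0.03},
    {"tx":0.001,"ty":0.002,"tz":-0.13,"rx":0,"ry":0,"rz":0,"claw":0.03},
  ],
)

```text
clock: 14.7
eef_pos: [578.4, 72.0, 62.8]
tool_rot: [3.141, -0.002, 0.491]
force: [-0.8, -1.0, 6.0]
width: 38.2
```

apply_moves(
  increments=[
    {"tx":0,"ty":0,"tz":0.01,"rx":0,"ry":0,"rz":0,"claw":0.03},
    {"tx":0,"ty":0,"tz":0.04,"rx":0,"ry":0,"rz":0,"claw":0.03},
    {"tx":0,"ty":0,"tz":0.08,"rx":0,"ry":0,"rz":0,"claw":0.03},
    {"tx":-0.005,"ty":-0.02,"tz":0.105,"rx":0,"ry":0,"rz":0,"claw":0.03},
    {"tx":-0.014,"ty":-0.06,"tz":0.11,"rx":0,"ry":0,"rz":0,"claw":0.03},
    {"tx":-0.024,"ty":-0.105,"tz":0.11,"rx":0,"ry":0,"rz":0,"claw":0.03},
    {"tx":-0.035,"ty":-0.15,"tz":0.11,"rx":0,"ry":0,"rz":0,"claw":0.03},
    {"tx":-0.046,"ty":-0.198,"tz":0.11,"rx":0,"ry":0,"rz":0,"claw":0.03},
    {"tx":-0.057,"ty":-0.246,"tz":0.11,"rx":0,"ry":0,"rz":0,"claw":0.03},
    {"tx":-0.067,"ty":-0.29,"tz":0.11,"rx":0,"ry":0,"rz":0,"claw":0.03},
    {"tx":-0.076,"ty":-0.33,"tz":0.11,"rx":0,"ry":0,"rz":0,"claw":0.03},
    {"tx":-0.082,"ty":-0.355,"tz":0.11,"rx":0,"ry":0,"rz":0,"claw":0.03},
  ],
)

```text
clock: 15.9
eef_pos: [493.7, -286.9, 172.4]
tool_rot: [3.139, 0.001, 0.486]
force: [0.0, 1.1, -2.1]
width: 38.0
```

apply_moves(
  increments=[
    {"tx":-0.003,"ty":-0.014,"tz":0,"rx":0,"ry":0,"rz":0,"claw":0.03},
    {"tx":-0.003,"ty":-0.014,"tz":-0.015,"rx":0,"ry":0,"rz":0,"claw":0.03},
    {"tx":-0.003,"ty":-0.014,"tz":-0.04,"rx":0,"ry":0,"rz":0,"claw":0.03},
    {"tx":-0.003,"ty":-0.014,"tz":-0.065,"rx":0,"ry":0,"rz":0,"claw":0.03},
    {"tx":-0.003,"ty":-0.014,"tz":-0.085,"rx":0,"ry":0,"rz":0,"claw":0.03},
    {"tx":-0.003,"ty":-0.014,"tz":-0.098,"rx":0,"ry":0,"rz":0,"claw":0.03},
    {"tx":-0.003,"ty":-0.014,"tz":-0.104,"rx":0,"ry":0,"rz":0,"claw":0.03},
    {"tx":-0.003,"ty":-0.014,"tz":-0.107,"rx":0,"ry":0,"rz":0,"claw":0.03},
    {"tx":-0.003,"ty":-0.014,"tz":-0.108,"rx":0,"ry":0,"rz":0,"claw":0.03},
    {"tx":-0.003,"ty":-0.014,"tz":-0.108,"rx":0,"ry":0,"rz":0,"claw":0.03},
  ],
)

```text
clock: 16.9
eef_pos: [492.8, -297.1, 64.0]
tool_rot: [3.141, -0.001, 0.491]
force: [-0.1, -0.8, -2.0]
width: 38.1
```

Not yet in contact, so I lower 2 mm, release and go up.

apply_moves(
  increments=[
    {"tx":0,"ty":0,"tz":-0.001,"rx":0,"ry":0,"rz":0,"claw":0.03},
    {"tx":0,"ty":0,"tz":-0.001,"rx":0,"ry":0,"rz":0,"claw":0.03},
    {"tx":0,"ty":0,"tz":-0.001,"rx":0,"ry":0,"rz":0,"claw":0.042},
    {"tx":0,"ty":0,"tz":-0.001,"rx":0,"ry":0,"rz":0,"claw":0.052},
    {"tx":0,"ty":0,"tz":-0.001,"rx":0,"ry":0,"rz":0,"claw":0.062},
    {"tx":0,"ty":0,"tz":-0.001,"rx":0,"ry":0,"rz":0,"claw":0.062},
    {"tx":0,"ty":0,"tz":0.02,"rx":0,"ry":0,"rz":0,"claw":0.062},
    {"tx":0,"ty":0,"tz":0.06,"rx":0,"ry":0,"rz":0,"claw":0.062},
    {"tx":0,"ty":0,"tz":0.1,"rx":0,"ry":0,"rz":0,"claw":0.062},
    {"tx":0,"ty":0,"tz":0.13,"rx":0,"ry":0,"rz":0,"claw":0.062},
  ],
)

```text
clock: 17.9
eef_pos: [492.6, -297.5, 195.5]
tool_rot: [3.14, -0.001, 0.49]
force: [0.3, 0.3, 0.2]
width: 62.1
```

```bash
python3 - <<'E'
from h import *
get_image('wrist');a=get_image('scene')[130:350,60:340];c=calibration('wrist');b=get_image('wrist'); save('s3',np.hstack([cv2.resize(a,(400,314)),cv2.resize(b,(400,314))])); s=read_state(); print(s['eef_pos'],s['width'],s['force'],s['clock'])
for p in [[-112,-42],[-112,42],[112,42],[112,-42]]:
    a=-.134; q=np.array([[np.cos(a),-np.sin(a)],[np.sin(a),np.cos(a)]])@p+[493.5,-296.9]; print(q,proj(c,[*q,5])*[400/640,314/480])
E
```

```text
[ 493.43 -297.63  195.2 ] 62.39628006509112 [-0.08  0.64 -0.61] 18.05
[ 376.89 -323.56] [[183.33 204.33]]
[ 388.12 -240.31] [[143.31 178.41]]
[ 610.11 -270.24] [[221.77  59.15]]
[ 598.88 -353.49] [[264.96  95.65]]
```

View pics/s3.png

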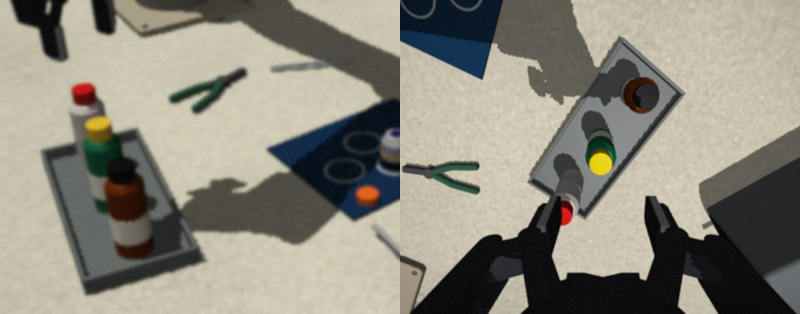

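All three bottles stand upright in the tray: amber at the far end, green in the middle, white at the near end. Next is the objective.

apply_moves(
  increments=[
    {"tx":0.007,"ty":0.02,"tz":0,"rx":0,"ry":0,"rz":0,"claw":0.07},
    {"tx":0.021,"ty":0.055,"tz":0,"rx":0,"ry":0,"rz":-0.5,"claw":0.07},
    {"tx":0.036,"ty":0.1,"tz":0,"rx":0,"ry":0,"rz":-1.5,"claw":0.07},
    {"tx":0.052,"ty":0.145,"tz":0,"rx":0,"ry":0,"rz":-2.5,"claw":0.07},
    {"tx":0.069,"ty":0.19,"tz":0,"rx":0,"ry":0,"rz":-3.5,"claw":0.07},
    {"tx":0.085,"ty":0.235,"tz":-0.01,"rx":0,"ry":0,"rz":-4.5,"claw":0.07},
    {"tx":0.099,"ty":0.273,"tz":-0.03,"rx":0,"ry":0,"rz":-5,"claw":0.07},
    {"tx":0.109,"ty":0.3,"tz":-0.05,"rx":0,"ry":0,"rz":-5,"claw":0.07},
    {"tx":0.113,"ty":0.312,"tz":-0.07,"rx":0,"ry":0,"rz":-5,"claw":0.07},
    {"tx":0.113,"ty":0.312,"tz":-0.075,"rx":0,"ry":0,"rz":-5,"claw":0.07},
    {"tx":0.113,"ty":0.312,"tz":-0.075,"rx":0,"ry":0,"rz":-5,"claw":0.07},
    {"tx":0.113,"ty":0.312,"tz":-0.075,"rx":0,"ry":0,"rz":-5,"claw":0.07},
  ],
)

```text
clock: 19.25
eef_pos: [605.2, 11.9, 119.1]
tool_rot: [3.14, -0.001, 0.05]
force: [-0.3, -1.2, 0.3]
width: 69.7
```

```bash
python3 w.py w7 | grep -E 'eef|viol';python3 w.py w8 | grep -E 'eef|viol'; python3 - <<'E'
from h import *
s=read_state()
c=calibration('wrist');im=cv2.imread('pics/w8.png')[:,:,::-1]; h=cv2.cvtColor(im,cv2.COLOR_RGB2HSV)
P=lambda q,z:proj(c,[*q,z])[0]
print('lens pred',P((606.5,14.5),49),'rings', [P(q,4) for q in [(606.5,14.5),(545,12),(582,-43),(577,70.5)]])
save('w8m',cv2.convertScaleAbs(im,alpha=2.0))
E
```

```text
eef [605.7   12.72 119.59] [ 3.14 -0.    0.05] 19.35
violet [320.37 253.82] 376 [[607.5   15.13  49.  ]]
eef [605.69  14.19 119.23] [-3.14 -0.    0.05] 19.5
violet [322.52 253.98] 373 [[607.55  15.18  49.  ]]
lens pred [323.95 255.49] rings [array([324.07, 235.25]), array([323.09, 303.02]), array([391.47, 266.86]), array([254.86, 265.48])]
```

View pics/w8m.png

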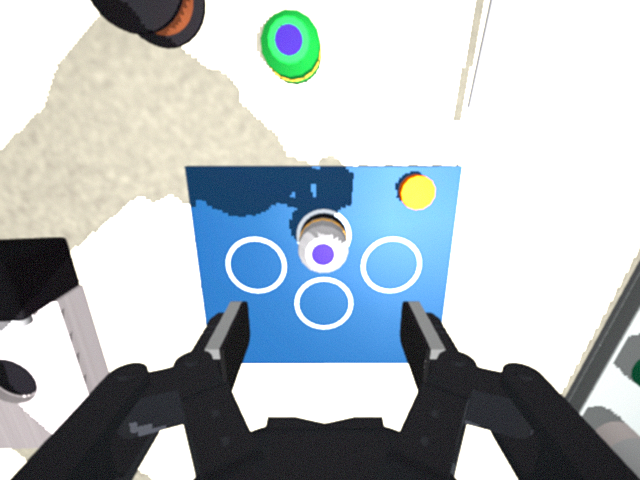

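Picture 8: the objective's lens is at (322,254), and the rings at (256,265), (324,303) and (391,265) match my estimates within about 1 px. Descending on the objective.

apply_moves(
  increments=[
    {"tx":0.001,"ty":0.001,"tz":-0.02,"rx":0,"ry":0,"rz":0,"claw":0.066},
    {"tx":0.001,"ty":0.001,"tz":-0.045,"rx":0,"ry":0,"rz":0,"claw":0.066},
    {"tx":0.001,"ty":0.001,"tz":-0.07,"rx":0,"ry":0,"rz":0,"claw":0.066},
    {"tx":0.001,"ty":0.001,"tz":-0.09,"rx":0,"ry":0,"rz":0,"claw":0.066},
    {"tx":0.001,"ty":0.001,"tz":-0.1,"rx":0,"ry":0,"rz":0,"claw":0.066},
    {"tx":0.001,"ty":0.001,"tz":-0.103,"rx":0,"ry":0,"rz":0,"claw":0.066},
    {"tx":0.001,"ty":0.001,"tz":-0.103,"rx":0,"ry":0,"rz":0,"claw":0.055},
    {"tx":0.001,"ty":0.001,"tz":-0.103,"rx":0,"ry":0,"rz":0,"claw":0.045},
    {"tx":0.001,"ty":0.001,"tz":-0.103,"rx":0,"ry":0,"rz":0,"claw":0.038},
    {"tx":0.001,"ty":0.001,"tz":-0.103,"rx":0,"ry":0,"rz":0,"claw":0.025},
    {"tx":0.001,"ty":0.001,"tz":-0.103,"rx":0,"ry":0,"rz":0,"claw":0.025},
    {"tx":0.001,"ty":0.001,"tz":-0.103,"rx":0,"ry":0,"rz":0,"claw":0.025},
  ],
)

```text
clock: 20.75
eef_pos: [607.2, 16.1, 16.7]
tool_rot: [-3.141, -0.002, 0.054]
force: [-0.9, -0.3, 5.7]
width: 34.0
```

apply_moves(
  increments=[
    {"tx":0,"ty":0,"tz":0.004,"rx":0,"ry":0,"rz":0,"claw":0.025},
    {"tx":0,"ty":0,"tz":0.02,"rx":0,"ry":0,"rz":0,"claw":0.025},
    {"tx":0,"ty":0,"tz":0.045,"rx":0,"ry":0,"rz":0,"claw":0.025},
    {"tx":-0.008,"ty":0.016,"tz":0.075,"rx":0,"ry":0,"rz":0,"claw":0.025},
    {"tx":-0.022,"ty":0.042,"tz":0.095,"rx":0,"ry":0,"rz":0,"claw":0.025},
    {"tx":-0.041,"ty":0.077,"tz":0.105,"rx":0,"ry":0,"rz":0,"claw":0.025},
    {"tx":-0.061,"ty":0.115,"tz":0.105,"rx":0,"ry":0,"rz":0,"claw":0.025},
    {"tx":-0.082,"ty":0.153,"tz":0.105,"rx":0,"ry":0,"rz":0,"claw":0.025},
    {"tx":-0.103,"ty":0.191,"tz":0.105,"rx":0,"ry":0,"rz":0,"claw":0.025},
    {"tx":-0.121,"ty":0.225,"tz":0.105,"rx":0,"ry":0,"rz":0,"claw":0.025},
    {"tx":-0.134,"ty":0.249,"tz":0.105,"rx":0,"ry":0,"rz":0,"claw":0.025},
    {"tx":-0.14,"ty":0.259,"tz":0.105,"rx":0,"ry":0,"rz":0,"claw":0.025},
  ],
)

```text
clock: 21.95
eef_pos: [464.4, 278.5, 120.8]
tool_rot: [-3.14, 0.001, 0.059]
force: [-0.4, 0.3, -1.0]
width: 33.9
```

```bash
python3 - <<'E'
from h import *
import pickle
for i in range(5): get_image('wrist')
s=read_state();c=calibration('wrist');im=get_image('wrist');pickle.dump(c,open('w9.pkl','wb'))
print(s['eef_pos'],s['tool_rot'],s['width'],s['force'])
for z in (22,30): print(proj(c,[467,275,z]))
save('w9',im); save('w9b',cv2.convertScaleAbs(im,alpha=1.5))
E
```

```text
[467.65 273.15 120.93] [ 3.14 -0.    0.05] 34.130351914192914 [ 0.78 -0.44 -1.77]
[[321.35 243.55]]
[[321.26 247.11]]
```

View pics/w9b.png

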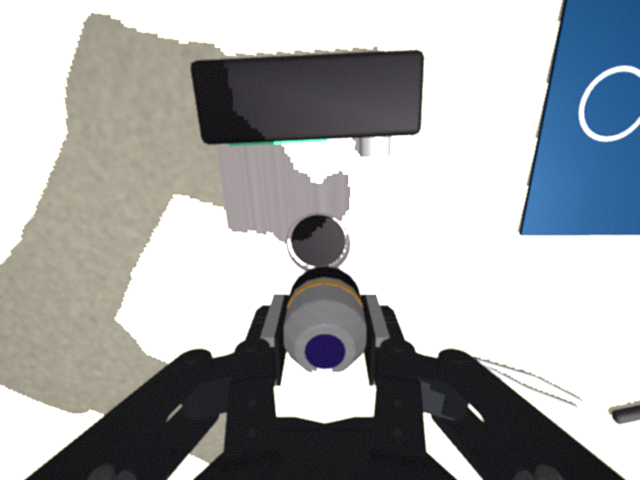

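```bash
python3 - <<'E'
from h import *
import pickle
c=pickle.load(open('w9.pkl','rb')); im=cv2.imread('pics/w9.png')[:,:,::-1].copy()
g=cv2.cvtColor(im,cv2.COLOR_RGB2GRAY)[205:275,280:360]
m=(g<70).astype(np.uint8); n,l,st,ce=cv2.connectedComponentsWithStats(m); k=1+np.argmax(st[1:,4]); cn=cv2.findContours((l==k).astype(np.uint8),0,1)[0][0]
print(st[k],ce[k]+[280,205],cv2.fitEllipse(cn)); u=ce[k]+[280,205]; print(onz(c,u,22))
a=np.linspace(0,2*np.pi,60)
big=cv2.resize(cv2.convertScaleAbs(im[195:285,270:370],alpha=1.3),None,fx=6,fy=6,interpolation=cv2.INTER_CUBIC)
for z,col in ((30,(255,0,0)),(22,(0,255,0))):
    for t in a:
        u=proj(c,[467+23.5*np.cos(t),275+23.5*np.sin(t),z])[0]; cv2.circle(big,tuple(int(v) for v in (u-[270,195]+.5)*6),2,col,-1)
save('nest',big)
E
```

```text
[  11    9   56   61 2409] [318.34 243.53] ((38.88505935668945, 39.49858093261719), (50.62158203125, 64.47852325439453), 155.0107879638672)
[[466.9  277.28  22.  ]]
```

View pics/nest.png

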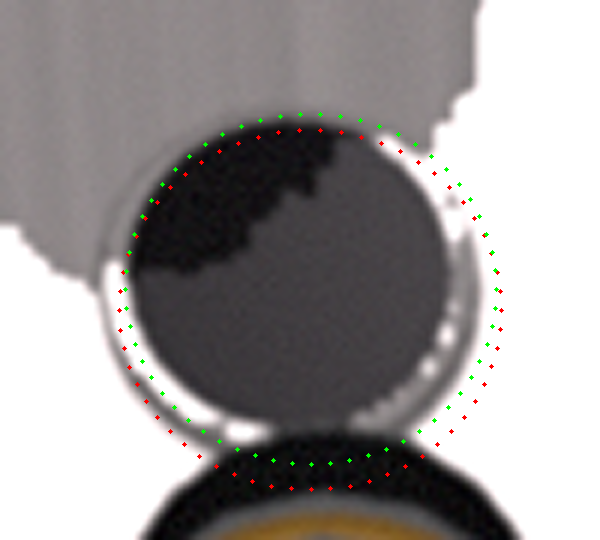

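The nest rim is about 3 px left of the prediction, which puts the nest at about (468, 277). Correcting and lowering.

apply_moves(
  increments=[
    {"tx":0.001,"ty":0.003,"tz":-0.01,"rx":0,"ry":0,"rz":0,"claw":0.025},
    {"tx":0.001,"ty":0.003,"tz":-0.025,"rx":0,"ry":0,"rz":0,"claw":0.025},
    {"tx":0.001,"ty":0.003,"tz":-0.045,"rx":0,"ry":0,"rz":0,"claw":0.025},
    {"tx":0.001,"ty":0.003,"tz":-0.06,"rx":0,"ry":0,"rz":0,"claw":0.025},
    {"tx":0.001,"ty":0.003,"tz":-0.068,"rx":0,"ry":0,"rz":0,"claw":0.025},
    {"tx":0.001,"ty":0.003,"tz":-0.07,"rx":0,"ry":0,"rz":0,"claw":0.025},
    {"tx":0.001,"ty":0.003,"tz":-0.07,"rx":0,"ry":0,"rz":0,"claw":0.025},
    {"tx":0.001,"ty":0.003,"tz":-0.07,"rx":0,"ry":0,"rz":0,"claw":0.025},
    {"tx":0.001,"ty":0.003,"tz":-0.07,"rx":0,"ry":0,"rz":0,"claw":0.025},
    {"tx":0.001,"ty":0.003,"tz":-0.07,"rx":0,"ry":0,"rz":0,"claw":0.025},
  ],
)

```text
clock: 23.25
eef_pos: [467.6, 278.4, 50.8]
tool_rot: [-3.141, -0.001, 0.054]
force: [0.2, 0.0, -0.9]
width: 34.3
```

```bash
python3 - <<'E'
from h import *
import pickle
s=read_state(); print(s['eef_pos'],s['force'],s['width'],s['tool_rot']); im=get_image('scene')[130:230,330:480]; im2=get_image('top')[270:370,90:230]
save('s4',np.hstack([cv2.resize(im,None,fx=2.8,fy=3,interpolation=2),cv2.resize(im2,(370,300),interpolation=2)]))
E
```

```text
[467.63 278.39  50.84] [ 0.22  0.01 -0.92] 34.25196425804505 [-3.14 -0.    0.05]
```

View pics/s4.png

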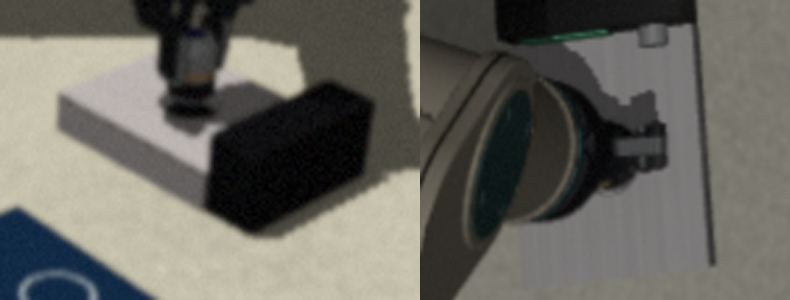

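The objective hangs right above the nest (crop 1, (190,105)). Lowering slowly.

apply_moves(
  increments=[
    {"tx":0,"ty":-0.001,"tz":-0.004,"rx":0,"ry":0,"rz":0,"claw":0.025},
    {"tx":0,"ty":-0.001,"tz":-0.008,"rx":0,"ry":0,"rz":0,"claw":0.025},
    {"tx":0,"ty":-0.001,"tz":-0.011,"rx":0,"ry":0,"rz":0,"claw":0.025},
    {"tx":0,"ty":-0.001,"tz":-0.0135,"rx":0,"ry":0,"rz":0,"claw":0.025},
    {"tx":0,"ty":-0.001,"tz":-0.015,"rx":0,"ry":0,"rz":0,"claw":0.025},
    {"tx":0,"ty":-0.001,"tz":-0.016,"rx":0,"ry":0,"rz":0,"claw":0.025},
    {"tx":0,"ty":-0.001,"tz":-0.016,"rx":0,"ry":0,"rz":0,"claw":0.025},
    {"tx":0,"ty":-0.001,"tz":-0.016,"rx":0,"ry":0,"rz":0,"claw":0.025},
  ],
)

```text
clock: 24.15
eef_pos: [467.2, 277.0, 34.6]
tool_rot: [-3.141, 0.0, 0.054]
force: [-2.3, -0.7, 5.0]
width: 34.2
```

apply_moves(
  increments=[
    {"tx":0,"ty":0,"tz":0,"rx":0,"ry":0,"rz":0,"claw":0.036},
    {"tx":0,"ty":0,"tz":0,"rx":0,"ry":0,"rz":0,"claw":0.044},
    {"tx":0,"ty":0,"tz":0,"rx":0,"ry":0,"rz":0,"claw":0.052},
    {"tx":0,"ty":0,"tz":0,"rx":0,"ry":0,"rz":0,"claw":0.06},
    {"tx":0,"ty":0,"tz":0,"rx":0,"ry":0,"rz":0,"claw":0.06},
    {"tx":0,"ty":0,"tz":0.015,"rx":0,"ry":0,"rz":0,"claw":0.06},
    {"tx":0,"ty":0,"tz":0.04,"rx":0,"ry":0,"rz":0,"claw":0.06},
    {"tx":0,"ty":0,"tz":0.08,"rx":0,"ry":0,"rz":0,"claw":0.06},
    {"tx":0,"ty":0,"tz":0.12,"rx":0,"ry":0,"rz":0,"claw":0.06},
    {"tx":0,"ty":0,"tz":0.15,"rx":0,"ry":0,"rz":0,"claw":0.06},
    {"tx":0,"ty":0,"tz":0.16,"rx":0,"ry":0,"rz":0,"claw":0.06},
  ],
)

```text
clock: 25.25
eef_pos: [469.1, 277.3, 198.3]
tool_rot: [-3.139, -0.005, 0.054]
force: [-0.3, 0.8, -0.8]
width: 60.1
```

```bash
python3 - <<'E'
from h import *
get_image('wrist');get_image('wrist')
s=read_state();c=calibration('wrist');im=get_image('wrist'); print(s['eef_pos'],s['tool_rot'])
u=proj(c,[467.9,277.2,67])[0].astype(int); print('pred lens',u, proj(c,[467.9,277.2,30]))
h=cv2.cvtColor(im,cv2.COLOR_RGB2HSV)[u[1]-30:u[1]+30,u[0]-30:u[0]+30]; m=cv2.inRange(h,(115,60,30),(150,255,255)); M=cv2.moments(m,True); q=[M['m10']/M['m00']+u[0]-30,M['m01']/M['m00']+u[1]-30]; print(M['m00'],q,onz(c,q,67))
save('w10',cv2.resize(cv2.convertScaleAbs(im[170:310,230:420],alpha=1.3),None,fx=4,fy=4,interpolation=2))
E
```

```text
[468.05 277.49 196.12] [-3.14 -0.    0.05]
pred lens [324 231] [[324.71 220.14]]
236.0 [np.float64(325.0805084745763), np.float64(231.74152542372883)] [[467.76 276.82  67.  ]]
```

View pics/w10.png

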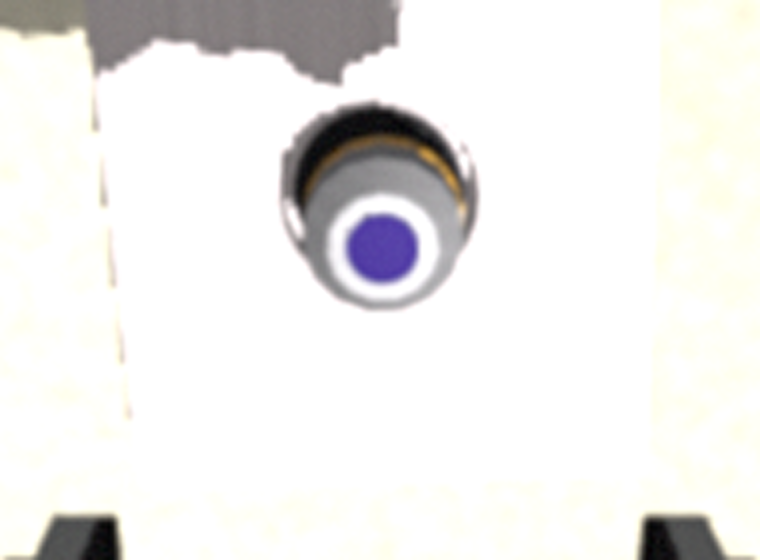

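Picture 12: the objective sits upright in the nest, with its lens centred at (467.8, 276.8). Now returning the bottles, green first.

apply_moves(
  increments=[
    {"tx":0.001,"ty":-0.02,"tz":0,"rx":0,"ry":0,"rz":0,"claw":0.06},
    {"tx":0.003,"ty":-0.055,"tz":0,"rx":0,"ry":0,"rz":0.5,"claw":0.06},
    {"tx":0.005,"ty":-0.1,"tz":0,"rx":0,"ry":0,"rz":1,"claw":0.06},
    {"tx":0.007,"ty":-0.15,"tz":0,"rx":0,"ry":0,"rz":1.5,"claw":0.06},
    {"tx":0.009,"ty":-0.2,"tz":0,"rx":0,"ry":0,"rz":2,"claw":0.06},
    {"tx":0.011,"ty":-0.25,"tz":0,"rx":0,"ry":0,"rz":2.5,"claw":0.06},
    {"tx":0.013,"ty":-0.3,"tz":0,"rx":0,"ry":0,"rz":3,"claw":0.06},
    {"tx":0.015,"ty":-0.35,"tz":0,"rx":0,"ry":0,"rz":3.5,"claw":0.06},
    {"tx":0.017,"ty":-0.4,"tz":0,"rx":0,"ry":0,"rz":4,"claw":0.06},
    {"tx":0.019,"ty":-0.44,"tz":0,"rx":0,"ry":0,"rz":4.5,"claw":0.06},
    {"tx":0.02,"ty":-0.475,"tz":0,"rx":0,"ry":0,"rz":5,"claw":0.06},
    {"tx":0.021,"ty":-0.5,"tz":0,"rx":0,"ry":0,"rz":5,"claw":0.06},
  ],
)

```text
clock: 26.6
eef_pos: [486.8, -225.4, 192.9]
tool_rot: [-3.14, 0.002, 0.488]
force: [0.8, 0.1, 1.1]
width: 60.1
```

apply_moves(
  increments=[
    {"tx":0.001,"ty":-0.025,"tz":0,"rx":0,"ry":0,"rz":0,"claw":0.064},
    {"tx":0.002,"ty":-0.05,"tz":0,"rx":0,"ry":0,"rz":0,"claw":0.064},
    {"tx":0.003,"ty":-0.068,"tz":0,"rx":0,"ry":0,"rz":0,"claw":0.064},
    {"tx":0.004,"ty":-0.075,"tz":0,"rx":0,"ry":0,"rz":0,"claw":0.064},
    {"tx":0.004,"ty":-0.075,"tz":0,"rx":0,"ry":0,"rz":0,"claw":0.064},
    {"tx":0.004,"ty":-0.075,"tz":0,"rx":0,"ry":0,"rz":0,"claw":0.064},
    {"tx":0.004,"ty":-0.075,"tz":0,"rx":0,"ry":0,"rz":0,"claw":0.064},
    {"tx":0.004,"ty":-0.075,"tz":0,"rx":0,"ry":0,"rz":0,"claw":0.064},
  ],
)

```text
clock: 27.4
eef_pos: [492.6, -296.6, 194.2]
tool_rot: [-3.141, -0.0, 0.492]
force: [-0.7, -0.4, 0.4]
width: 64.0
```

```bash
cat > l.py <<'E'
from h import *
import sys
s=read_state();c=calibration('wrist');im=get_image('wrist');save(sys.argv[1],im)
print(s['eef_pos'],s['tool_rot'],s['clock'])
H=cv2.cvtColor(im,cv2.COLOR_RGB2HSV)
for nm,lo,hi in [('red',(0,150,70),(8,255,255)),('yellow',(18,120,70),(34,255,255)),('black',(0,0,0),(180,255,45))]:
    m=cv2.inRange(H,lo,hi); n,l,st,ce=cv2.connectedComponentsWithStats(m)
    for k in range(1,n):
        if 500<st[k,4]<2500 and ce[k][1]<330: print(nm,ce[k],st[k,4],onz(c,ce[k],113)[0])
E
python3 l.py w11
```

```text
[ 492.61 -296.62  194.21] [-3.14 -0.    0.49] 27.4
red [265.9  327.42] 715 [ 415.65 -286.95  113.  ]
yellow [325.86 248.37] 1193 [ 494.74 -296.87  113.  ]
black [33.   7.9] 706 [543.94 -80.82 113.  ]
black [399.01 140.59] 862 [ 581.28 -303.2   113.  ]
black [374.52 237.34] 712 [ 518.15 -322.98  113.  ]
```

apply_moves(
  increments=[
    {"tx":0,"ty":0,"tz":-0.02,"rx":0,"ry":0,"rz":0,"claw":0.064},
    {"tx":0,"ty":0,"tz":-0.045,"rx":0,"ry":0,"rz":0,"claw":0.064},
    {"tx":0,"ty":0,"tz":-0.075,"rx":0,"ry":0,"rz":0,"claw":0.064},
    {"tx":0,"ty":0,"tz":-0.1,"rx":0,"ry":0,"rz":0,"claw":0.064},
    {"tx":0,"ty":0,"tz":-0.12,"rx":0,"ry":0,"rz":0,"claw":0.064},
    {"tx":0,"ty":0,"tz":-0.131,"rx":0,"ry":0,"rz":0,"claw":0.064},
    {"tx":0,"ty":0,"tz":-0.131,"rx":0,"ry":0,"rz":0,"claw":0.064},
    {"tx":0,"ty":0,"tz":-0.131,"rx":0,"ry":0,"rz":0,"claw":0.05},
    {"tx":0,"ty":0,"tz":-0.131,"rx":0,"ry":0,"rz":0,"claw":0.042},
    {"tx":0,"ty":0,"tz":-0.131,"rx":0,"ry":0,"rz":0,"claw":0.03},
    {"tx":0,"ty":0,"tz":-0.131,"rx":0,"ry":0,"rz":0,"claw":0.03},
    {"tx":0,"ty":0,"tz":-0.131,"rx":0,"ry":0,"rz":0,"claw":0.03},
  ],
)

```text
clock: 28.65
eef_pos: [493.1, -298.3, 64.8]
tool_rot: [3.14, -0.002, 0.491]
force: [-0.7, 1.5, 7.5]
width: 38.0
```

apply_moves(
  increments=[
    {"tx":0,"ty":0,"tz":0.01,"rx":0,"ry":0,"rz":0,"claw":0.03},
    {"tx":0,"ty":0,"tz":0.04,"rx":0,"ry":0,"rz":0,"claw":0.03},
    {"tx":0.001,"ty":0.005,"tz":0.08,"rx":0,"ry":0,"rz":0,"claw":0.03},
    {"tx":0.006,"ty":0.028,"tz":0.085,"rx":0,"ry":0,"rz":0,"claw":0.03},
    {"tx":0.015,"ty":0.065,"tz":0.085,"rx":0,"ry":0,"rz":0,"claw":0.03},
    {"tx":0.026,"ty":0.112,"tz":0.085,"rx":0,"ry":0,"rz":0,"claw":0.03},
    {"tx":0.037,"ty":0.16,"tz":0.085,"rx":0,"ry":0,"rz":0,"claw":0.03},
    {"tx":0.048,"ty":0.208,"tz":0.085,"rx":0,"ry":0,"rz":0,"claw":0.03},
    {"tx":0.059,"ty":0.256,"tz":0.085,"rx":0,"ry":0,"rz":0,"claw":0.03},
    {"tx":0.069,"ty":0.3,"tz":0.085,"rx":0,"ry":0,"rz":0,"claw":0.03},
    {"tx":0.078,"ty":0.338,"tz":0.085,"rx":0,"ry":0,"rz":0,"claw":0.03},
    {"tx":0.083,"ty":0.36,"tz":0.085,"rx":0,"ry":0,"rz":0,"claw":0.03},
  ],
)

```text
clock: 29.85
eef_pos: [575.8, 67.1, 148.7]
tool_rot: [-3.14, -0.001, 0.496]
force: [0.2, 0.3, -0.5]
width: 38.3
```

apply_moves(
  increments=[
    {"tx":0.002,"ty":0.009,"tz":0,"rx":0,"ry":0,"rz":0,"claw":0.03},
    {"tx":0.002,"ty":0.009,"tz":-0.01,"rx":0,"ry":0,"rz":0,"claw":0.03},
    {"tx":0.002,"ty":0.009,"tz":-0.03,"rx":0,"ry":0,"rz":0,"claw":0.03},
    {"tx":0.002,"ty":0.009,"tz":-0.05,"rx":0,"ry":0,"rz":0,"claw":0.03},
    {"tx":0.002,"ty":0.009,"tz":-0.068,"rx":0,"ry":0,"rz":0,"claw":0.03},
    {"tx":0.002,"ty":0.009,"tz":-0.078,"rx":0,"ry":0,"rz":0,"claw":0.03},
    {"tx":0.002,"ty":0.009,"tz":-0.082,"rx":0,"ry":0,"rz":0,"claw":0.03},
    {"tx":0.002,"ty":0.009,"tz":-0.084,"rx":0,"ry":0,"rz":0,"claw":0.03},
    {"tx":0.002,"ty":0.009,"tz":-0.084,"rx":0,"ry":0,"rz":0,"claw":0.03},
    {"tx":0.002,"ty":0.009,"tz":-0.084,"rx":0,"ry":0,"rz":0,"claw":0.03},
  ],
)

```text
clock: 30.85
eef_pos: [577.9, 71.0, 65.0]
tool_rot: [3.141, -0.001, 0.49]
force: [0.9, 0.4, -1.1]
width: 38.4
```

apply_moves(
  increments=[
    {"tx":0,"ty":0,"tz":-0.001,"rx":0,"ry":0,"rz":0,"claw":0.03},
    {"tx":0,"ty":0,"tz":-0.002,"rx":0,"ry":0,"rz":0,"claw":0.03},
    {"tx":0,"ty":0,"tz":-0.002,"rx":0,"ry":0,"rz":0,"claw":0.03},
    {"tx":0,"ty":0,"tz":-0.002,"rx":0,"ry":0,"rz":0,"claw":0.042},
    {"tx":0,"ty":0,"tz":-0.002,"rx":0,"ry":0,"rz":0,"claw":0.052},
    {"tx":0,"ty":0,"tz":-0.002,"rx":0,"ry":0,"rz":0,"claw":0.062},
    {"tx":0,"ty":0,"tz":-0.002,"rx":0,"ry":0,"rz":0,"claw":0.062},
    {"tx":0,"ty":0,"tz":0.02,"rx":0,"ry":0,"rz":0,"claw":0.062},
    {"tx":0,"ty":0,"tz":0.06,"rx":0,"ry":0,"rz":0,"claw":0.062},
    {"tx":0,"ty":0,"tz":0.1,"rx":0,"ry":0,"rz":0,"claw":0.062},
    {"tx":0,"ty":0,"tz":0.128,"rx":0,"ry":0,"rz":0,"claw":0.062},
    {"tx":0,"ty":0,"tz":0.128,"rx":0,"ry":0,"rz":0,"claw":0.062},
  ],
)

```text
clock: 32.05
eef_pos: [580.0, 70.7, 196.3]
tool_rot: [3.139, -0.007, 0.49]
force: [1.1, 0.5, 0.3]
width: 62.5
```

apply_moves(
  increments=[
    {"tx":-0.01,"ty":-0.02,"tz":0,"rx":0,"ry":0,"rz":1,"claw":0.06},
    {"tx":-0.026,"ty":-0.055,"tz":0,"rx":0,"ry":0,"rz":2.3,"claw":0.06},
    {"tx":-0.045,"ty":-0.095,"tz":0,"rx":0,"ry":0,"rz":3.7,"claw":0.06},
    {"tx":-0.064,"ty":-0.135,"tz":0,"rx":0,"ry":0,"rz":5.1,"claw":0.06},
    {"tx":-0.083,"ty":-0.176,"tz":0,"rx":0,"ry":0,"rz":6.5,"claw":0.06},
    {"tx":-0.102,"ty":-0.217,"tz":0,"rx":0,"ry":0,"rz":7.9,"claw":0.06},
    {"tx":-0.121,"ty":-0.258,"tz":0,"rx":0,"ry":0,"rz":9.3,"claw":0.06},
    {"tx":-0.139,"ty":-0.296,"tz":0,"rx":0,"ry":0,"rz":10.7,"claw":0.06},
    {"tx":-0.153,"ty":-0.326,"tz":0,"rx":0,"ry":0,"rz":12,"claw":0.06},
    {"tx":-0.164,"ty":-0.347,"tz":0,"rx":0,"ry":0,"rz":13,"claw":0.06},
    {"tx":-0.168,"ty":-0.356,"tz":0,"rx":0,"ry":0,"rz":13,"claw":0.06},
    {"tx":-0.168,"ty":-0.356,"tz":0,"rx":0,"ry":0,"rz":13,"claw":0.06},
  ],
)

```text
clock: 33.25
eef_pos: [408.6, -285.7, 191.9]
tool_rot: [-3.141, -0.0, 1.62]
force: [0.3, 0.4, -0.3]
width: 60.1
```

```bash
for i in 1 2 3; do python3 l.py w12$i; done
```

```text
[ 408.6  -285.69  191.92] [-3.14 -0.    1.62] 33.25
red [326.72 250.04] 1093 [ 409.96 -284.29  113.  ]
black [518.73 248.13] 1147 [ 544.37 -275.98  113.  ]
black [548.09 283.38] 1347 [ 572.22 -301.88  113.  ]
black [428.89 284.87] 695 [ 485.76 -307.5   113.  ]
[ 409.46 -284.22  191.86] [-3.14 -0.    1.62] 33.3
red [325.28 251.96] 1089 [ 409.88 -284.24  113.  ]
black [517.01 250.44] 1163 [ 544.37 -275.88  113.  ]
black [546.16 285.85] 1335 [ 572.19 -301.96  113.  ]
black [427.69 286.66] 693 [ 485.98 -307.24  113.  ]
[ 409.92 -283.44  191.86] [-3.14 -0.    1.62] 33.35
red [324.47 253.06] 1088 [ 409.87 -284.27  113.  ]
black [516.07 251.78] 1153 [ 544.47 -275.8   113.  ]
black [426.53 287.66] 687 [ 485.83 -307.1   113.  ]
black [544.8  287.52] 1333 [ 572.13 -302.17  113.  ]
```

apply_moves(
  increments=[
    {"tx":0,"ty":0,"tz":-0.02,"rx":0,"ry":0,"rz":0,"claw":0.062},
    {"tx":0,"ty":0,"tz":-0.045,"rx":0,"ry":0,"rz":0,"claw":0.062},
    {"tx":0,"ty":0,"tz":-0.075,"rx":0,"ry":0,"rz":0,"claw":0.062},
    {"tx":0,"ty":0,"tz":-0.1,"rx":0,"ry":0,"rz":0,"claw":0.062},
    {"tx":0,"ty":0,"tz":-0.12,"rx":0,"ry":0,"rz":0,"claw":0.062},
    {"tx":0,"ty":0,"tz":-0.129,"rx":0,"ry":0,"rz":0,"claw":0.062},
    {"tx":0,"ty":0,"tz":-0.129,"rx":0,"ry":0,"rz":0,"claw":0.062},
    {"tx":0,"ty":0,"tz":-0.129,"rx":0,"ry":0,"rz":0,"claw":0.05},
    {"tx":0,"ty":0,"tz":-0.129,"rx":0,"ry":0,"rz":0,"claw":0.042},
    {"tx":0,"ty":0,"tz":-0.129,"rx":0,"ry":0,"rz":0,"claw":0.03},
    {"tx":0,"ty":0,"tz":-0.129,"rx":0,"ry":0,"rz":0,"claw":0.03},
    {"tx":0,"ty":0,"tz":-0.129,"rx":0,"ry":0,"rz":0,"claw":0.03},
  ],
)

```text
clock: 34.6
eef_pos: [410.1, -285.2, 64.6]
tool_rot: [3.14, 0.001, 1.625]
force: [-0.1, -0.4, 6.2]
width: 37.9
```

apply_moves(
  increments=[
    {"tx":0,"ty":0,"tz":0.01,"rx":0,"ry":0,"rz":0,"claw":0.03},
    {"tx":0,"ty":0,"tz":0.035,"rx":0,"ry":0,"rz":0,"claw":0.03},
    {"tx":0.005,"ty":0.01,"tz":0.06,"rx":0,"ry":0,"rz":0,"claw":0.03},
    {"tx":0.018,"ty":0.04,"tz":0.07,"rx":0,"ry":0,"rz":0,"claw":0.03},
    {"tx":0.036,"ty":0.08,"tz":0.07,"rx":0,"ry":0,"rz":0,"claw":0.03},
    {"tx":0.055,"ty":0.121,"tz":0.07,"rx":0,"ry":0,"rz":0,"claw":0.03},
    {"tx":0.074,"ty":0.163,"tz":0.07,"rx":0,"ry":0,"rz":0,"claw":0.03},
    {"tx":0.093,"ty":0.205,"tz":0.07,"rx":0,"ry":0,"rz":0,"claw":0.03},
    {"tx":0.11,"ty":0.243,"tz":0.07,"rx":0,"ry":0,"rz":0,"claw":0.03},
    {"tx":0.123,"ty":0.272,"tz":0.07,"rx":0,"ry":0,"rz":0,"claw":0.03},
    {"tx":0.131,"ty":0.29,"tz":0.07,"rx":0,"ry":0,"rz":0,"claw":0.03},
    {"tx":0.135,"ty":0.298,"tz":0.065,"rx":0,"ry":0,"rz":0,"claw":0.03},
  ],
)

```text
clock: 35.8
eef_pos: [545.5, 16.0, 129.1]
tool_rot: [3.139, -0.001, 1.629]
force: [0.5, 0.2, -0.7]
width: 38.0
```

apply_moves(
  increments=[
    {"tx":0,"ty":0,"tz":-0.008,"rx":0,"ry":0,"rz":0,"claw":0.03},
    {"tx":0,"ty":0,"tz":-0.025,"rx":0,"ry":0,"rz":0,"claw":0.03},
    {"tx":0,"ty":0,"tz":-0.042,"rx":0,"ry":0,"rz":0,"claw":0.03},
    {"tx":0,"ty":0,"tz":-0.055,"rx":0,"ry":0,"rz":0,"claw":0.03},
    {"tx":0,"ty":0,"tz":-0.061,"rx":0,"ry":0,"rz":0,"claw":0.03},
    {"tx":0,"ty":0,"tz":-0.064,"rx":0,"ry":0,"rz":0,"claw":0.03},
    {"tx":0,"ty":0,"tz":-0.065,"rx":0,"ry":0,"rz":0,"claw":0.03},
    {"tx":0,"ty":0,"tz":-0.065,"rx":0,"ry":0,"rz":0,"claw":0.03},
    {"tx":0,"ty":0,"tz":-0.065,"rx":0,"ry":0,"rz":0,"claw":0.03},
  ],
)

```text
clock: 36.7
eef_pos: [544.9, 13.1, 63.8]
tool_rot: [3.14, -0.0, 1.625]
force: [0.4, -0.1, -0.8]
width: 38.4
```

apply_moves(
  increments=[
    {"tx":0,"ty":0,"tz":-0.001,"rx":0,"ry":0,"rz":0,"claw":0.03},
    {"tx":0,"ty":0,"tz":-0.0015,"rx":0,"ry":0,"rz":0,"claw":0.03},
    {"tx":0,"ty":0,"tz":-0.0015,"rx":0,"ry":0,"rz":0,"claw":0.03},
    {"tx":0,"ty":0,"tz":-0.0015,"rx":0,"ry":0,"rz":0,"claw":0.042},
    {"tx":0,"ty":0,"tz":-0.0015,"rx":0,"ry":0,"rz":0,"claw":0.052},
    {"tx":0,"ty":0,"tz":-0.0015,"rx":0,"ry":0,"rz":0,"claw":0.062},
    {"tx":0,"ty":0,"tz":-0.0015,"rx":0,"ry":0,"rz":0,"claw":0.062},
    {"tx":0,"ty":0,"tz":0.02,"rx":0,"ry":0,"rz":0,"claw":0.062},
    {"tx":0,"ty":0,"tz":0.06,"rx":0,"ry":0,"rz":0,"claw":0.062},
    {"tx":0,"ty":0,"tz":0.1,"rx":0,"ry":0,"rz":0,"claw":0.062},
    {"tx":0,"ty":0,"tz":0.129,"rx":0,"ry":0,"rz":0,"claw":0.062},
    {"tx":0,"ty":0,"tz":0.129,"rx":0,"ry":0,"rz":0,"claw":0.062},
  ],
)

```text
clock: 37.9
eef_pos: [547.1, 12.9, 196.1]
tool_rot: [3.134, 0.0, 1.625]
force: [0.6, 0.0, 0.1]
width: 62.2
```

apply_moves(
  increments=[
    {"tx":0.002,"ty":-0.02,"tz":0,"rx":0,"ry":0,"rz":1,"claw":0.064},
    {"tx":0.005,"ty":-0.05,"tz":0,"rx":0,"ry":0,"rz":2.3,"claw":0.064},
    {"tx":0.009,"ty":-0.085,"tz":0,"rx":0,"ry":0,"rz":3.7,"claw":0.064},
    {"tx":0.013,"ty":-0.122,"tz":0,"rx":0,"ry":0,"rz":5.1,"claw":0.064},
    {"tx":0.017,"ty":-0.16,"tz":0,"rx":0,"ry":0,"rz":6.5,"claw":0.064},
    {"tx":0.021,"ty":-0.198,"tz":0,"rx":0,"ry":0,"rz":7.9,"claw":0.064},
    {"tx":0.025,"ty":-0.235,"tz":0,"rx":0,"ry":0,"rz":9.3,"claw":0.064},
    {"tx":0.028,"ty":-0.268,"tz":0,"rx":0,"ry":0,"rz":10.7,"claw":0.064},
    {"tx":0.03,"ty":-0.294,"tz":0,"rx":0,"ry":0,"rz":12,"claw":0.064},
    {"tx":0.032,"ty":-0.312,"tz":0,"rx":0,"ry":0,"rz":13,"claw":0.064},
    {"tx":0.0325,"ty":-0.3205,"tz":0,"rx":0,"ry":0,"rz":13,"claw":0.064},
    {"tx":0.0325,"ty":-0.3205,"tz":0,"rx":0,"ry":0,"rz":13,"claw":0.064},
  ],
)

```text
clock: 39.1
eef_pos: [576.0, -308.4, 191.3]
tool_rot: [-3.141, -0.001, 2.755]
force: [-0.2, 0.6, -0.5]
width: 63.8
```

```bash
for i in 1 2 3; do python3 l.py w13$i; done
```

```text
[ 576.04 -308.41  191.29] [-3.14 -0.    2.76] 39.1
black [239.41 125.54] 772 [ 477.82 -326.    113.  ]
black [595.48 115.06] 1727 [ 554.63 -119.93  113.  ]
black [330.54 250.66] 1278 [ 576.11 -304.17  113.  ]
[ 576.47 -306.72  191.45] [ 3.14 -0.    2.76] 39.15
black [237.44 125.64] 781 [ 477.86 -325.65  113.  ]
black [593.   115.91] 1723 [ 554.68 -119.48  113.  ]
black [328.24 251.  ] 1271 [ 576.22 -304.05  113.  ]
[ 576.81 -305.75  191.67] [ 3.14 -0.    2.76] 39.2
black [236.61 126.69] 803 [ 478.62 -325.61  113.  ]
black [591.44 116.58] 1712 [ 554.85 -119.27  113.  ]
black [325.61 250.89] 1219 [ 575.91 -304.75  113.  ]
```

apply_moves(
  increments=[
    {"tx":0,"ty":0,"tz":-0.02,"rx":0,"ry":0,"rz":0,"claw":0.066},
    {"tx":0,"ty":0,"tz":-0.045,"rx":0,"ry":0,"rz":0,"claw":0.066},
    {"tx":0,"ty":0,"tz":-0.075,"rx":0,"ry":0,"rz":0,"claw":0.066},
    {"tx":0,"ty":0,"tz":-0.1,"rx":0,"ry":0,"rz":0,"claw":0.066},
    {"tx":0,"ty":0,"tz":-0.12,"rx":0,"ry":0,"rz":0,"claw":0.066},
    {"tx":0,"ty":0,"tz":-0.129,"rx":0,"ry":0,"rz":0,"claw":0.066},
    {"tx":0,"ty":0,"tz":-0.129,"rx":0,"ry":0,"rz":0,"claw":0.066},
    {"tx":0,"ty":0,"tz":-0.129,"rx":0,"ry":0,"rz":0,"claw":0.05},
    {"tx":0,"ty":0,"tz":-0.129,"rx":0,"ry":0,"rz":0,"claw":0.042},
    {"tx":0,"ty":0,"tz":-0.129,"rx":0,"ry":0,"rz":0,"claw":0.03},
    {"tx":0,"ty":0,"tz":-0.129,"rx":0,"ry":0,"rz":0,"claw":0.03},
    {"tx":0,"ty":0,"tz":-0.129,"rx":0,"ry":0,"rz":0,"claw":0.03},
  ],
)

```text
clock: 40.45
eef_pos: [578.1, -307.5, 65.1]
tool_rot: [3.141, 0.003, 2.76]
force: [0.1, 1.8, 6.2]
width: 38.2
```

apply_moves(
  increments=[
    {"tx":0,"ty":0,"tz":0.01,"rx":0,"ry":0,"rz":0,"claw":0.03},
    {"tx":0,"ty":0,"tz":0.03,"rx":0,"ry":0,"rz":0,"claw":0.03},
    {"tx":0,"ty":0.01,"tz":0.06,"rx":0,"ry":0,"rz":0,"claw":0.03},
    {"tx":0,"ty":0.035,"tz":0.07,"rx":0,"ry":0,"rz":0,"claw":0.03},
    {"tx":0.001,"ty":0.07,"tz":0.07,"rx":0,"ry":0,"rz":0,"claw":0.03},
    {"tx":0.002,"ty":0.11,"tz":0.07,"rx":0,"ry":0,"rz":0,"claw":0.03},
    {"tx":0.003,"ty":0.15,"tz":0.07,"rx":0,"ry":0,"rz":0,"claw":0.03},
    {"tx":0.004,"ty":0.19,"tz":0.07,"rx":0,"ry":0,"rz":0,"claw":0.03},
    {"tx":0.004,"ty":0.225,"tz":0.07,"rx":0,"ry":0,"rz":0,"claw":0.03},
    {"tx":0.004,"ty":0.25,"tz":0.07,"rx":0,"ry":0,"rz":0,"claw":0.03},
    {"tx":0.004,"ty":0.265,"tz":0.07,"rx":0,"ry":0,"rz":0,"claw":0.03},
    {"tx":0.004,"ty":0.265,"tz":0.065,"rx":0,"ry":0,"rz":0,"claw":0.03},
  ],
)

```text
clock: 41.65
eef_pos: [581.5, -39.9, 129.0]
tool_rot: [3.14, 0.001, 2.763]
force: [0.1, -0.0, -1.2]
width: 38.0
```

apply_moves(
  increments=[
    {"tx":0,"ty":0,"tz":-0.008,"rx":0,"ry":0,"rz":0,"claw":0.03},
    {"tx":0,"ty":0,"tz":-0.025,"rx":0,"ry":0,"rz":0,"claw":0.03},
    {"tx":0,"ty":0,"tz":-0.042,"rx":0,"ry":0,"rz":0,"claw":0.03},
    {"tx":0,"ty":0,"tz":-0.055,"rx":0,"ry":0,"rz":0,"claw":0.03},
    {"tx":0,"ty":0,"tz":-0.061,"rx":0,"ry":0,"rz":0,"claw":0.03},
    {"tx":0,"ty":0,"tz":-0.064,"rx":0,"ry":0,"rz":0,"claw":0.03},
    {"tx":0,"ty":0,"tz":-0.065,"rx":0,"ry":0,"rz":0,"claw":0.03},
    {"tx":0,"ty":0,"tz":-0.065,"rx":0,"ry":0,"rz":0,"claw":0.03},
    {"tx":0,"ty":0,"tz":-0.065,"rx":0,"ry":0,"rz":0,"claw":0.03},
  ],
)

```text
clock: 42.55
eef_pos: [581.1, -43.3, 64.0]
tool_rot: [-3.141, 0.001, 2.759]
force: [-2.1, -1.6, 3.6]
width: 38.0
```

Contact (3.6 N). I release, go up and clear away.

apply_moves(
  increments=[
    {"tx":0,"ty":0,"tz":0,"rx":0,"ry":0,"rz":0,"claw":0.042},
    {"tx":0,"ty":0,"tz":0,"rx":0,"ry":0,"rz":0,"claw":0.052},
    {"tx":0,"ty":0,"tz":0,"rx":0,"ry":0,"rz":0,"claw":0.064},
    {"tx":0,"ty":0,"tz":0,"rx":0,"ry":0,"rz":0,"claw":0.064},
    {"tx":0,"ty":0,"tz":0.02,"rx":0,"ry":0,"rz":0,"claw":0.064},
    {"tx":0,"ty":0,"tz":0.06,"rx":0,"ry":0,"rz":0,"claw":0.064},
    {"tx":0,"ty":0,"tz":0.1,"rx":0,"ry":0,"rz":0,"claw":0.064},
    {"tx":0,"ty":0,"tz":0.14,"rx":0,"ry":0,"rz":0,"claw":0.064},
    {"tx":0,"ty":-0.02,"tz":0.16,"rx":0,"ry":0,"rz":0,"claw":0.064},
    {"tx":0,"ty":-0.06,"tz":0.17,"rx":0,"ry":0,"rz":0,"claw":0.064},
    {"tx":-0.02,"ty":-0.11,"tz":0.17,"rx":0,"ry":0,"rz":0,"claw":0.064},
    {"tx":-0.04,"ty":-0.16,"tz":0.17,"rx":0,"ry":0,"rz":0,"claw":0.064},
  ],
)

```text
clock: 43.75
eef_pos: [543.8, -196.3, 233.9]
tool_rot: [3.141, 0.002, 2.761]
force: [0.7, -0.4, -0.4]
width: 63.9
```

apply_moves(
  increments=[
    {"tx":-0.03,"ty":-0.04,"tz":0,"rx":0,"ry":0,"rz":0,"claw":0.064},
    {"tx":-0.06,"ty":-0.08,"tz":0,"rx":0,"ry":0,"rz":0,"claw":0.064},
    {"tx":-0.08,"ty":-0.12,"tz":0,"rx":0,"ry":0,"rz":0,"claw":0.064},
    {"tx":-0.08,"ty":-0.14,"tz":0,"rx":0,"ry":0,"rz":0,"claw":0.064},
    {"tx":-0.08,"ty":-0.14,"tz":0,"rx":0,"ry":0,"rz":0,"claw":0.064},
  ],
)

```text
clock: 44.25
eef_pos: [462.1, -339.4, 233.5]
tool_rot: [-3.139, 0.001, 2.753]
force: [0.3, -0.9, -0.2]
width: 64.1
```

```bash
python3 - <<'E' | tail -4
from m import *
s1=get_image('scene');t1=get_image('top');save('top9',t1);save('scene9',s1)
f=lambda im,x0,y0,x1,y1,sc:cv2.resize(im[y0:y1,x0:x1],None,fx=sc,fy=sc,interpolation=2)
a=np.hstack([f(t,235,205,375,325,2.8),f(t1,235,205,375,325,2.8)]);b=np.hstack([f(s,240,150,440,290,1.96),f(s1,240,150,440,290,1.96)])
save('cmp',np.vstack([a,b[:,:a.shape[1]]]))
for nm,lo,hi,bt in [('red',(0,150,90),(8,255,255),(285,255,320,295)),('yellow',(18,120,70),(34,255,255),(255,240,285,275)),('orange',(5,120,70),(15,255,255),(325,215,350,240)),('black',(0,0,0),(180,255,40),(320,240,348,262))]:
    print(nm,blob(t,lo,hi,bt)[:2],blob(t1,lo,hi,bt)[:2])
E
```

```text
red (array([303.97, 273.9 ]), np.int32(174)) (array([302.8 , 274.02]), np.int32(172))
yellow (array([269.03, 255.64]), np.int32(190)) (array([268.87, 255.79]), np.int32(185))
orange (array([337.25, 226.48]), np.int32(127)) (array([337.19, 226.55]), np.int32(129))
black (array([330.49, 251.17]), np.int32(337)) (array([330.87, 251.52]), np.int32(318))
```

View pics/cmp.png

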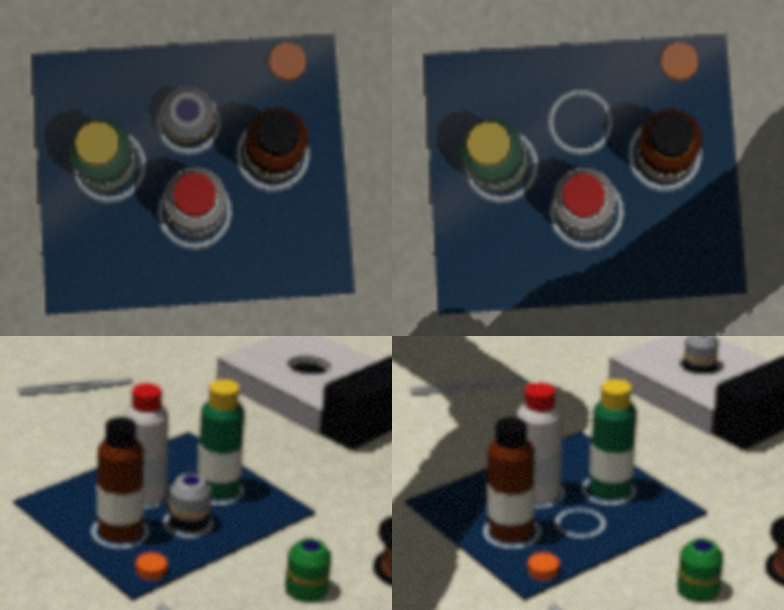

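The before-and-after pictures agree within about 1.2 px (about 2 mm). All bottles are upright on their rings and the objective is in the nest, so I hand in.

```bash
python3 -c "
from cell import *
print(finish_job())"
```

```text
the job is handed in; nothing more can be done
None
```

The job is done and handed in, with the last move ending at about 44 s of the 144 s allowed. I moved the amber, white and green bottles into the tray. Then I set the objective in the tester's nest and put each bottle back on its own ring. `finish_job()` gives no verdict, so these checks are my own:

- **Objective:** it touched down at the expected height with about 5 N. After release it was upright, with the lens centre about 0.5 mm from my estimate of the nest centre.
- **Bottles:** all three stand upright on their rings. Their cap centres in the top view are within about 1.2 px of the start, roughly 2 mm; white moved most.
- **Things to leave alone:** the dust cap is unmoved in the top view (under 0.1 px). The spool and the green look-alike looked unchanged. I did not check the screwdriver at the end, but the arm never went near it.
- **Disagreements:** the three cameras differed by 2–4 mm on positions, and the arm still swung by a few mm just after fast moves. I used the wrist camera's values for the grasps and the nest.

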